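Rehang the washed lift-off door of the dry cabinet

TASK

The washed door of the small dry-storage cabinet is standing in the wire drying rack. Lift it out and hang it back on the cabinet, standing open, by lowering both of its hinge knuckles fully down onto the two upright hinge pins; the hinge strip has slipped sideways in its slots, so feel for the pins lightly and never force, drop or slam the door. Then push the door shut past the roller catch and let go of it, without disturbing the other things on the bench.

Things in the scene. Friction and masses are not known exactly. Their poses are not given: they have to be found in the camera images.
- dry_cabinet: small white bench-top cabinet, 150 deep (x) x 168 wide (y) x 200 high (z), fixed. Origin under its centre on the worktop, +x towards its back, +y to its left side as one faces it, +z up. Its open front is the plane x = -75, with a soft rubber seal 6 thick round the opening (94 wide, 142 high)
- hinge_line (a point): MARKED hinge line at the top of the lower hinge seat: cabinet frame (-88, 58, 48), cabinet's axes. A steel pin 7 dia., 14 high, flat-topped, stands up from each of two seats (lugs 15 dia., 9 thick) on one strip held in sideways slots. The strip has slipped: both pins together stand 3 to 12 mm from this point towards the cabinet's +y, by an amount not measured; x and z are as stated
- hinge_line_top (a point): the same marked hinge line at the top of the upper seat, 100 above hinge_line: cabinet frame (-88, 58, 148). The upper pin, equal to and straight above the lower one, stands up from here with the same sideways shift. Its lug bars the lower knuckle's way from above: bring the door in sideways just above the pins. The strip is stiff and does not give under hand forces
- catch (a point): underside of the roller of the catch, inside the cabinet under its roof: cabinet frame (-64, -34, 159). The roller (8 dia., 24 long along y) is sprung downward; it yields up to 8 mm with about 1 to 3 N and drops in front of the nib of the door's tongue during the last 8 mm that the door's free edge travels to its shut place
- door_hinge (a point): on the loose door's hinge line at the mouth (bottom) of the lower knuckle. Door's axes: +z up, +x from its outside to its inside, -y from hinge to free edge; parallel to the cabinet's when shut. Two tubes 18 outer dia., 9 bore right through, 20 long, mouths at z = 0 and z = 100. Hung and seated, this point is at the height of hinge_line (within 1 mm)
- door_grip (a point): point in the door's top rail (36 high, 12 thick), half-way through its thickness, 18 below its top edge, straight above the door's centre of mass (its hinge stile is of steel, heavier): the place to pinch it from above, across the thickness. Door frame (0, -49, 124), door's axes. Door about 0.32 kg, centre of mass at (0, -49, 60)
- door_edge (a point): middle of the door's free edge: door frame (0, -131, 60), door's axes. The panel, a metal frame with a clear window, fills x -6..6, y -11..-131, z -22..142. When shut its inside stands 7 in front of the cabinet's front plane. Play in the hinges lets the free edge of the hung door sag about 2
- door_handle (a point): middle of the black bar handle (8 thick, upright, 50 long) on the door's outside: door frame (-24, -118, 55), door's axes
- door_tongue (a point): tip of the steel tongue on the door's inside that enters the catch, 12 wide with an upward nib 4 high: door frame (34, -100, 112), door's axes
- drain_rack: white coated-wire drying rack, 106 (x) x 98 (y) x 62 high, fixed; origin under its centre. Slots along its y, 15 wide, 19 apart. The door stands upright and loose in the slot at x = -9.5, its lower edge 12 above the worktop, wires beside it up to 62, hinge edge towards +y, outside towards -x. A glass plate, top at 87, stands in the slot at x = 28.5
- reagent_clear: small white reagent bottle with light blue cap, 48 dia. x 90, bystander; origin under its centre
- beaker: glass beaker, 54 dia. x 68, bystander; origin under its centre
- bench_timer: white digital timer, 62 x 68 x 18, bystander; origin under its centre
- steel_can_1: steel can with lid, 68 dia. x 66, bystander; origin under its centre
- spray_bottle: white trigger spray bottle, 72 x 96 x 227, bystander; origin under its centre
- tape_roll: roll of masking tape lying flat, 84 dia. x 19, bystander; origin under its centre

How it is judged:
On the way, in this order (a step that is already met when the one before it is completed fails the run):
1. the door is lifted clear of the drying rack (z of door_hinge in the frame of drain_rack above 0.095 m), for 0.1 s.
2. both knuckles are fully down on the hinge pins, with the door still standing open (y of door_hinge in the frame of hinge_line between 0.001 and 0.0145 m and x of door_hinge in the frame of hinge_line between -0.003 and 0.003 m and z of door_hinge in the frame of hinge_line between -0.002 and 0.002 m and angle between door_hinge's own z axis and vertical below 0.045 rad and x of door_edge in the frame of dry_cabinet below -0.12 m), for 0.2 s.
At the end, for the whole second after the job is handed in: The door hangs on both pins (1 to 14.5 mm left of the marked line, within 3 mm of it fore and aft), knuckles down on their seats within 2 mm, upright within 0.045 rad, shut behind the catch within 0.05 rad (free edge within 7 mm of its shut place), let go and at rest (y of door_hinge in the frame of hinge_line between 0.001 and 0.0145 m and x of door_hinge in the frame of hinge_line between -0.003 and 0.003 m and z of door_hinge in the frame of hinge_line between -0.002 and 0.002 m and angle between door_hinge's own z axis and vertical below 0.045 rad and x of door_edge in the frame of dry_cabinet above -0.095 m and y of door_edge in the frame of dry_cabinet below -0.05 m and angle between the x axis of door_hinge and the x axis of dry_cabinet, either way round below 0.05 rad and angular speed of door below 0.05 rad/s and linear speed of door below 0.01 m/s); the robot touches nothing.
It fails at once if the door is pressed, dropped or slammed on the cabinet, its pins, seal or catch with more than 30 N (contact force between door and dry_cabinet above 30 N).
It fails at once if a bystander is shoved more than 20 mm or knocked over (distance of any of reagent_clear, beaker, bench_timer, steel_can_1, spray_bottle, tape_roll from where it was at the start of the episode above 0.02 m or angle between any of reagent_clear, beaker, steel_can_1, spray_bottle's own z axis and vertical above 0.5 rad).
It also fails if it takes over 72 s, if anything falls off the work surface, if the arm or the gripper's body presses on something with over 40 N, if the wrist force passes 120 N, or if a joint passes its speed limit or range.

ROBOT

A 6-joint arm with a two-finger parallel gripper is mounted at the origin on a cart in front of the work surface, level with it; the furniture and walls round the work are solid. World frame = base frame: x ahead of the robot, y to its left, z up, the work surface at z = 0. Lengths are in m, angles in rad, forces in N, time in s.
With the tool pointing down it reaches from about 0.35 to 0.975 m from the base axis. Payload 4.9 kg.
Tool frame: the origin (TCP) lies between the finger pads; the fingertips stand 17 mm ahead of it and the grasp point (between the pads) lies 2 mm behind it; z points along the fingers, y is the direction in which the jaws open and shut (so a half turn about z gives the same grasp; the last joint's range is limited). The gripper opens to 85 mm and grips with 20 to 120 N. Pads are 22 mm wide; open, the fingers measure 114 mm over their backs; the gripper's body (76 mm by 85 mm) begins 54 mm behind the grasp point. The pads swing forward as they close: fully open they stand 13 mm farther back than shut.
Start: joints at [-1.458, 0.053, 1.613, -0, 1.476, -0.119], TCP at [0.144, -0.608, 0.248] pointing down, gripper open.
Joint ranges: [-3.01, 3.01], [-1.01, 2.22], [0.06, 2.58], [-1.02, 4.17], [0.09, 2.62], [-3.14, 3.14]. Speed limits (rad/s): [2.57, 2.57, 3.14, 3.14, 3.14, 3.14].

INTERFACE

Orientations are given as a unit quaternion [w, x, y, z].
In Python, from plant import state, grab_frame, camera_model, job_done, find_in, silhouettes, landmark_of gives the robot as it stands.
- The arm moves only by the shell command python3 -m crank 'ROWS'. ROWS is JSON, a list of rows, each an object with "angular": the turn, a rotation vector about the tool's x, y, z each as a share of 5 degrees, from -1 to 1, a list of three; "delta_pos": the shift along the tool's x, y, z each as a share of 3 cm, from -1 to 1, a list of three; "gripper": the opening, from 0 (shut) to 1 (fully open). In form: [{"angular": [ax, ay, az], "delta_pos": [tx, ty, tz], "gripper": gripper}, ...]. A call has 1 to 12 rows; each row shifts and turns the commanded pose from where the row before left it, along the tool's axes as they then stand; what a row does not reach is not made up. A row lasts 1/8 s, in which the tool goes at most 62.5 mm and 10.7 degrees, less where a joint would pass 70% of its speed; a pose out of reach is approached as far as the arm can. A call with a number of a shift or a turn outside -1 to 1 is refused whole. A call with a gripper value outside its range is refused whole. The fingers move at their own pace and stop on an object; the grip force is fixed at half the most. Time passes only in rows, so rows that do not move let the fingers close. It gives the time, the measured TCP pose, the force and the opening at its end, in the units of the state.
- state(): the state, without advancing time (a new reading comes with each control period).
- grab_frame(name): name is "side" or "top" or "wrist"; returns the picture (400x640x3 uint8, red, green, blue); there is no depth.
- camera_model(name): a dict with "camera_matrix" (3x3 intrinsics, pixels), "rvec" (rotation vector, rad) and "tvec" (3), from world to camera coordinates, as OpenCV has them; the wrist camera has in their place "mount" (4x4, takes a point from camera to tool coordinates, whose origin is the TCP and whose axes are the flange's). Camera axes: x right, y down, z forward; pixel columns grow to the right and rows downward; lengths in m; the calibration is good to about 2 mm. A picture is of the moment at which its call begins: read the wrist's pose just before it. camera_model takes no time and is no camera call.
- job_done(): hands the job in, once; it reports no verdict.
Trained networks look in the newest picture that a camera, given by its name, has taken for a name from the list of things; names that differ only in an ending like _2 or _b are one class to them, and where a whole thing is asked for, a point or a joint stands for the part that bears it (a point fixed in the world has none). Each returns a list of dicts, best first, with "conf" (0 to 1); they miss things now and then, are a little off and sometimes report something else, mostly with a low value. They report only what shows in the picture. A call takes as long as a camera call.
- find_in(camera, target): "bbox" ([left, top, right, bottom] in pixels, round what is visible of it).
- silhouettes(camera, target): "mask" (400x640 bool, what is visible of it) and "bbox" ([left, top, right, bottom] in pixels, round what is visible of it).
- landmark_of(camera, target): "pixel" ([column, row] in pixels: a listed point, or the origin of a listed thing).
The state is a dict: "time": time; "joint_pos": joint angles; "joint_vel": joint speeds; "joint_efforts": joint torques, N m; "tool_pos": TCP position; "tool_rot": TCP orientation; "contact_force": force on the tool from outside, world axes, zero at the start; "ft_torque": the same for the moment, N m; "gripper_width": opening from 0.0 (shut) to 1.0 (fully open).
Only numpy, scipy, OpenCV 4.12 (cv2) and the standard library are available. Lean on these libraries where they do the work, as an engineer would, in place of code of your own. Each camera call takes 0.05 s, during which the arm holds its last target.

## Working session

There is one attempt and no reset: what is moved stays moved. The work goes in short steps, Python scripts to look and compute and a shell command to move; the robot and the scene stay as the last step left them, time stands still between calls to the robot, and variables do not carry over. Pictures are saved under pics/ and viewed, and the job is handed in when it is done.

```bash
ls; mkdir -p pics; python3 - <<'E'
from plant import *
import cv2
s=state();print(s)
for n in ("side","top","wrist"):
    im=grab_frame(n);cv2.imwrite(f"pics/{n}0.png",im[:,:,::-1])
    print(n,camera_model(n))
E
```

```text
pics
{'time': 0.0, 'joint_pos': array([-1.45800204e+00,  5.33560801e-02,  1.61431520e+00, -2.94275978e-05,
        1.47602038e+00, -1.19008612e-01]), 'joint_vel': array([ 8.33369780e-04, -5.83961439e-04,  3.83766890e-05,  1.39465307e-04,
        7.95350538e-04,  8.96794861e-05]), 'joint_efforts': array([-3.02397702e-04, -3.93683589e+01, -3.70174277e+01, -1.34553461e-04,
        7.19213524e-03,  1.00523238e-05]), 'tool_pos': array([ 0.1435021 , -0.60768279,  0.24705081]), 'tool_rot': array([-1.04954751e-03,  9.93290232e-01,  1.15643472e-01, -1.13852414e-05]), 'contact_force': array([ 0.16307824,  0.40996339, -0.53025331]), 'ft_torque': array([ 0.02066894,  0.01702142, -0.04373568]), 'gripper_width': 1.000637477724357}
side {'camera_matrix': array([[511.85313574,   0.        , 318.27609557],
       [  0.        , 511.85313574, 202.725168  ],
       [  0.        ,   0.        ,   1.        ]]), 'rvec': array([ 2.55822075, -0.44053113,  0.1449942 ]), 'tvec': array([-0.49175132,  0.23939861,  1.56466644])}
top {'camera_matrix': array([[428.54753743,   0.        , 313.62763962],
       [  0.        , 428.54753743, 204.35563058],
       [  0.        ,   0.        ,   1.        ]]), 'rvec': array([ 2.13938955, -2.16372555,  0.15884388]), 'tvec': array([0.04306992, 0.53499833, 1.45889107])}
wrist {'camera_matrix': array([[327.86604037,   0.        , 322.23990567],
       [  0.        , 327.86604037, 195.07464055],
       [  0.        ,   0.        ,   1.        ]]), 'mount': array([[ 1.38655521e-04, -9.48338645e-01, -3.17259824e-01,
         8.20283990e-02],
       [ 9.99999833e-01, -4.66747836e-05,  5.76558974e-04,
        -1.47233351e-03],
       [-5.61581190e-04, -3.17259851e-01,  9.48338479e-01,
        -1.26305715e-01],
       [ 0.00000000e+00,  0.00000000e+00,  0.00000000e+00,
         1.00000000e+00]])}
```

View pics/side0.png

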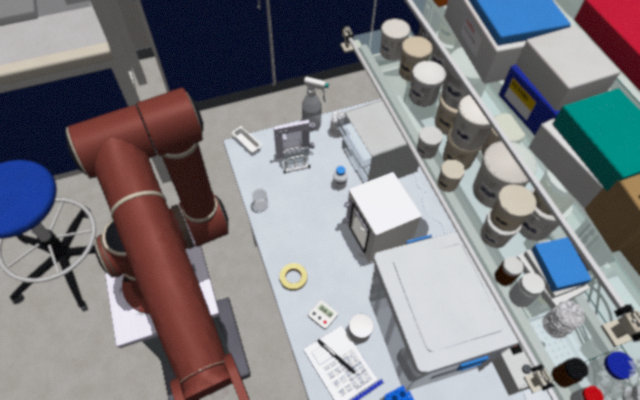

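View pics/top0.png

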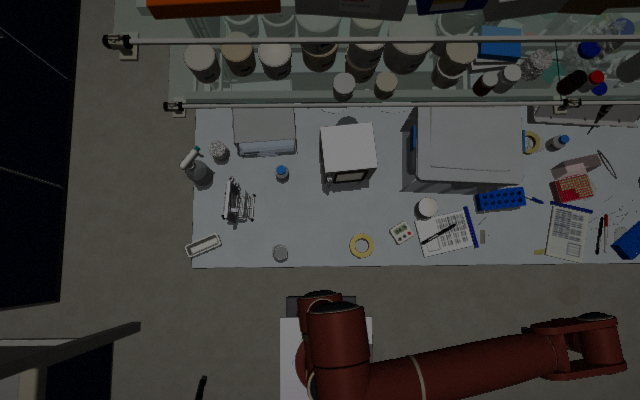

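View pics/wrist0.png

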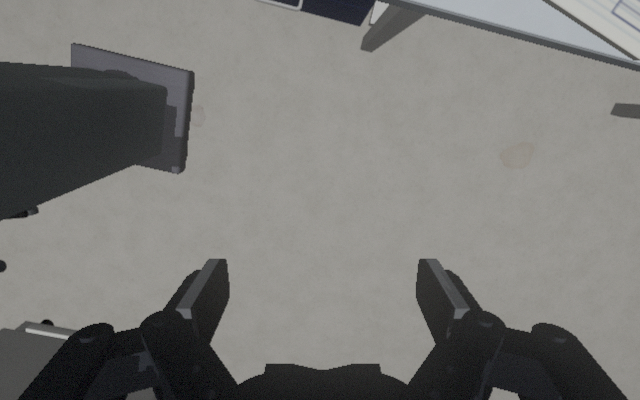

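```bash
cat > h.py <<'E'
import numpy as np, cv2
from scipy.spatial.transform import Rotation as R
from plant import *
def RQ(q): return R.from_quat([q[1],q[2],q[3],q[0]]).as_matrix()
def cam(n,s=None):
    c=camera_model(n);K=c["camera_matrix"]
    if n=="wrist":
        s=s or state(); T=np.eye(4);T[:3,:3]=RQ(s["tool_rot"]);T[:3,3]=s["tool_pos"]
        M=np.linalg.inv(T@np.array(c["mount"]));return K,M[:3,:3],M[:3,3]
    return K,cv2.Rodrigues(np.array(c["rvec"]))[0],np.array(c["tvec"]).ravel()
def proj(C,X):
    K,Rm,t=C;p=(K@(Rm@np.atleast_2d(X).T+t[:,None])).T;return p[:,:2]/p[:,2:]
def ray(C,uv):
    K,Rm,t=C;d=Rm.T@np.linalg.inv(K)@np.array([uv[0],uv[1],1.]);return -Rm.T@t,d/np.linalg.norm(d)
def onz(C,uv,z):
    o,d=ray(C,uv);return o+d*(z-o[2])/d[2]
def tri(obs):
    A=np.zeros((3,3));b=np.zeros(3)
    for C,uv in obs:
        o,d=ray(C,uv);P=np.eye(3)-np.outer(d,d);A+=P;b+=P@o
    X=np.linalg.solve(A,b);return X,[np.linalg.norm(proj(C,X)[0]-uv) for C,uv in obs]
E
python3 - <<'E'
from h import *
np.set_printoptions(precision=4,suppress=True)
CS,CT=cam("side"),cam("top")
print("camS",-CS[1].T@CS[2],"camT",-CT[1].T@CT[2])
for t in "dry_cabinet drain_rack door_grip door_hinge door_edge door_handle door_tongue hinge_line hinge_line_top catch reagent_clear beaker bench_timer steel_can_1 spray_bottle tape_roll".split():
    a=landmark_of("side",t);b=landmark_of("top",t)
    if a and b:
        X,e=tri([(CS,np.array(a[0]["pixel"])),(CT,np.array(b[0]["pixel"]))]);print(t,X,np.round(e,1),[round(q[0]["conf"],2) for q in (a,b)],a[0]["pixel"],b[0]["pixel"])
    else: print(t,a[:1],b[:1])
print(state()["time"])
E
```

```text
camS [ 0.2338 -0.7403  1.4644] camT [0.3257 0.0483 1.5192]
dry_cabinet [ 0.7062 -0.0654 -0.0358] [2.4 2.1] [0.77, 0.95] [379.2, 236.0] [340.2, 163.5]
drain_rack [0.5504 0.3116 0.1878] [20.3 21. ] [0.71, 0.66] [314.9, 119.9] [220.5, 214.0]
door_grip [0.5508 0.3115 0.1583] [0.7 0.7] [0.83, 0.7] [295.7, 127.1] [228.3, 196.0]
door_hinge [0.602  0.3029 0.0509] [0.8 0.8] [0.71, 0.96] [311.3, 145.2] [236.9, 186.5]
door_edge [0.4741 0.3073 0.1128] [0.6 0.6] [0.78, 0.76] [273.4, 143.0] [232.0, 219.9]
door_handle [ 0.7525  0.4108 -0.707 ] [38.9 36.3] [0.66, 0.56] [369.6, 226.4] [220.1, 213.5]
door_tongue [0.5018 0.2697 0.1661] [0.8 0.8] [0.87, 0.71] [283.9, 139.2] [240.9, 209.2]
hinge_line [ 0.6036 -0.0276  0.0488] [2.7 2.5] [0.89, 0.77] [348.1, 223.0] [331.6, 186.8]
hinge_line_top [ 0.6039 -0.0156  0.139 ] [0.1 0.1] [0.96, 0.94] [346.0, 205.8] [329.6, 179.3]
catch [ 0.6365 -0.1022  0.1497] [1.3 1.2] [0.64, 0.65] [365.9, 224.9] [356.2, 167.3]
reagent_clear [ 0.6551  0.1511 -0.0166] [0.6 0.6] [0.56, 0.62] [338.8, 186.4] [282.0, 173.8]
beaker [ 0.369   0.1692 -0.021 ] [1.3 1.2] [0.85, 0.66] [257.4, 206.2] [277.2, 252.0]
bench_timer [ 0.4405 -0.2729  0.0013] [0.5 0.4] [0.6, 0.6] [322.9, 315.9] [401.2, 230.9]
steel_can_1 [ 0.5103 -0.3562  0.0182] [2.5 2. ] [0.8, 0.68] [358.7, 331.8] [424.6, 213.0]
spray_bottle [0.6483 0.4002 0.051 ] [1.5 1.5] [0.75, 0.73] [312.3, 122.2] [209.4, 171.4]
tape_roll [ 0.3951 -0.1356  0.0283] [1.2 1.1] [0.7, 0.71] [295.1, 276.0] [363.7, 245.3]
1.75
```

```bash
cat >> h.py <<'E'
np.set_printoptions(precision=4,suppress=True)
def plan(target,yaw=None):
    s=state();M=RQ(s["tool_rot"]);d=M.T@(np.array(target)-s["tool_pos"])
    print("t",s["time"],"pos",s["tool_pos"],"toolx yaw deg",np.degrees(np.arctan2(M[1,0],M[0,0])),"tilt axis z",M[:,2],"F",s["contact_force"],"g",s["gripper_width"])
    print("delta units(3cm):",d/0.03)
    if yaw is not None:
        y=np.radians(yaw);D=np.array([[np.cos(y),np.sin(y),0],[np.sin(y),-np.cos(y),0],[0,0,-1.]])
        print("rot units(5deg):",np.degrees(R.from_matrix(M.T@D).as_rotvec())/5)
E
python3 -m crank '[{"angular":[0,0,1],"delta_pos":[0,0,-1],"gripper":1},{"angular":[0,0,1],"delta_pos":[0,0,-1],"gripper":1},{"angular":[0,0,1],"delta_pos":[0,0,-1],"gripper":1}]'
python3 -c "
from h import *
plan([0.5,-0.016,0.30],-2)"
```

```text
time: 2.12
tool_pos: [0.1435, -0.6082, 0.3392]
tool_rot: [-0.0, 1.0, -0.016, -0.0]
contact_force: [0.2, -0.7, -0.2]
gripper_width: 1.002
t 2.125 pos [ 0.1435 -0.6082  0.3392] toolx yaw deg -1.8876121299509292 tilt axis z [-0.      0.0001 -1.    ] F [ 0.2438 -0.7311 -0.1847] g 1.001811870180315
delta units(3cm): [ 11.2252 -20.1203   1.3082]
rot units(5deg): [-0.0011  0.0001  0.0225]
```

```bash
python3 -m crank '[{"angular":[0,0,0],"delta_pos":[0.6,-1,0],"gripper":1},{"angular":[0,0,0],"delta_pos":[0.6,-1,0],"gripper":1},{"angular":[0,0,0],"delta_pos":[0.6,-1,0],"gripper":1},{"angular":[0,0,0],"delta_pos":[0.6,-1,0],"gripper":1},{"angular":[0,0,0],"delta_pos":[0.6,-1,0],"gripper":1},{"angular":[0,0,0],"delta_pos":[0.6,-1,0],"gripper":1},{"angular":[0,0,0],"delta_pos":[0.6,-1,0],"gripper":1},{"angular":[0,0,0],"delta_pos":[0.6,-1,0],"gripper":1},{"angular":[0,0,0],"delta_pos":[0.6,-1,0],"gripper":1},{"angular":[0,0,0],"delta_pos":[0.6,-1,0],"gripper":1},{"angular":[0,0,0],"delta_pos":[0.6,-1,0],"gripper":1},{"angular":[0,0,0],"delta_pos":[0.6,-1,0],"gripper":1}]'
python3 -c "
from h import *
plan([0.5,-0.016,0.30],-2)"
```

```text
time: 3.62
tool_pos: [0.3707, -0.2539, 0.3385]
tool_rot: [0.0, 1.0, -0.015, 0.0]
contact_force: [0.7, 0.2, -0.0]
gripper_width: 1.001
t 3.625 pos [ 0.3707 -0.2539  0.3385] toolx yaw deg -1.725015618644246 tilt axis z [ 0.0004 -0.0003 -1.    ] F [ 0.6729  0.1585 -0.0182] g 1.0009936293256878
delta units(3cm): [ 4.0675 -8.0554  1.2815]
rot units(5deg): [ 0.0037 -0.005   0.055 ]
```

```bash
python3 -m crank '[{"angular":[0,0,0],"delta_pos":[0.5,-1,0.2],"gripper":1},{"angular":[0,0,0],"delta_pos":[0.5,-1,0.2],"gripper":1},{"angular":[0,0,0],"delta_pos":[0.5,-1,0.2],"gripper":1},{"angular":[0,0,0],"delta_pos":[0.5,-1,0.2],"gripper":1},{"angular":[0,0,0],"delta_pos":[0.5,-1,0.2],"gripper":1},{"angular":[0,0,0],"delta_pos":[0.5,-1,0.2],"gripper":1},{"angular":[0,0,0],"delta_pos":[0.5,-1,0.2],"gripper":1},{"angular":[0,0,0],"delta_pos":[0,0,0],"gripper":1}]'
python3 - <<'E'
from h import *
plan([0.5,-0.016,0.30],-2)
cv2.imwrite("pics/w1.png",grab_frame("wrist")[:,:,::-1])
for t in ["hinge_line_top","hinge_line","dry_cabinet","catch"]:
    print(t,[(np.round(a["pixel"],1),round(a["conf"],2)) for a in landmark_of("wrist",t)][:2])
C=cam("wrist")
a=landmark_of("wrist","hinge_line_top")
if a: print(onz(C,a[0]["pixel"],0.148))
E
```

```text
time: 4.62
tool_pos: [0.4817, -0.0467, 0.2956]
tool_rot: [-0.0, 1.0, -0.013, -0.001]
contact_force: [1.2, 0.3, 0.7]
gripper_width: 0.999
t 4.625 pos [ 0.4817 -0.0467  0.2956] toolx yaw deg -1.534737918627357 tilt axis z [-0.0013  0.0005 -1.    ] F [1.2488 0.2746 0.7015] g 0.9991019456350391
delta units(3cm): [ 0.583  -1.0378 -0.1461]
rot units(5deg): [-0.0053  0.0151  0.093 ]
hinge_line_top [(array([290.8,  30.2]), 0.89), (array([ 42. , 117.5]), 0.22)]
hinge_line [(array([297.5,  48.4]), 0.82)]
dry_cabinet []
catch []
[ 0.6035 -0.0276  0.148 ]
```

View pics/w1.png

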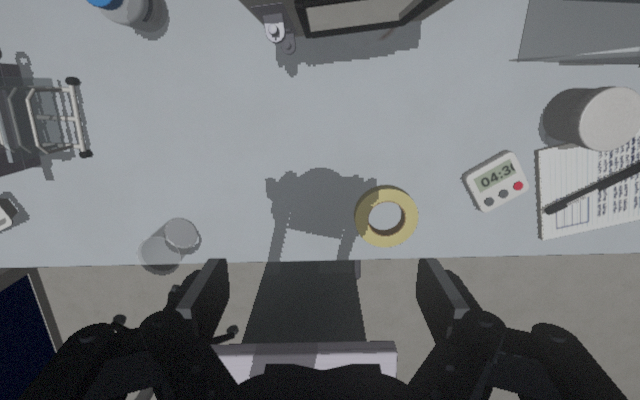

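```bash
python3 -m crank '[{"angular":[0,0,0],"delta_pos":[1,-0.5,-0.5],"gripper":1},{"angular":[0,0,0],"delta_pos":[1,-0.3,0],"gripper":1},{"angular":[0,0,0],"delta_pos":[1,0,0],"gripper":1},{"angular":[0,0,0],"delta_pos":[0,0,0],"gripper":1},{"angular":[0,0,0],"delta_pos":[0,0,0],"gripper":1}]'
python3 - <<'E'
from h import *
plan([0.5,-0.016,0.30],-2)
s=state();im=grab_frame("wrist");cv2.imwrite("pics/w2.png",im[:,:,::-1])
C=cam("wrist",s)
for t,z in [("hinge_line_top",.148),("hinge_line",.048),("catch",.159)]:
  for a in landmark_of("wrist",t)[:2]:
    print(t,a["pixel"],round(a["conf"],2),onz(C,a["pixel"],z))
cv2.imwrite("pics/w2c.png",cv2.resize(im[20:180,220:480],None,fx=3,fy=3,interpolation=2)[:,:,::-1])
E
```

```text
time: 5.55
tool_pos: [0.5717, -0.0274, 0.3113]
tool_rot: [0.0, 1.0, -0.015, -0.0]
contact_force: [0.2, -0.1, -0.1]
gripper_width: 0.995
t 5.55 pos [ 0.5717 -0.0274  0.3113] toolx yaw deg -1.7686993860102918 tilt axis z [-0.0005  0.     -1.    ] F [ 0.1735 -0.1026 -0.1224] g 0.9948280695356203
delta units(3cm): [-2.4016 -0.3052  0.377 ]
rot units(5deg): [0.0002 0.0062 0.0463]
hinge_line_top [319.3, 145.4] 0.58 [ 0.603  -0.0244  0.148 ]
hinge_line [182.5, 91.1] 0.57 [0.652  0.1298 0.048 ]
```

View pics/w2.png

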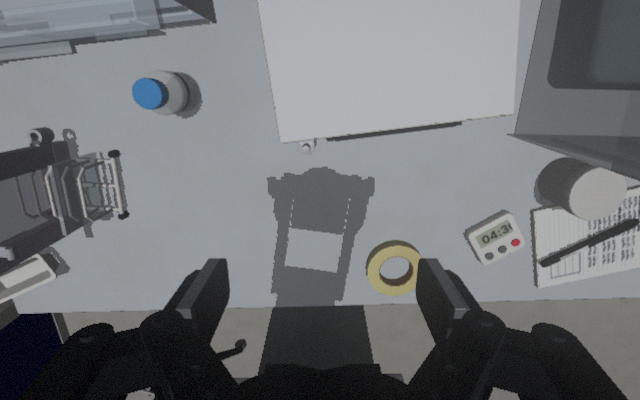

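View pics/w2c.png

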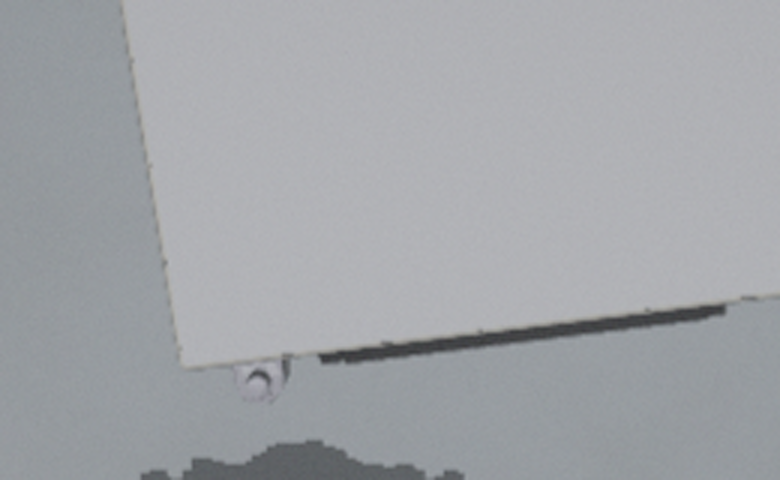

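```bash
python3 - <<'E'
from h import *
s=state();C=cam("wrist",s)
FL=onz(C,(280.7,142.3),.2);FR=onz(C,(513.5,115),.2);P=onz(C,(306,147.2),.162)
BL=onz(C,(258.5,0),.2)
print(FL,FR,np.linalg.norm(FL-FR),P,BL)
d=(FL-FR)[:2];yaw=np.degrees(np.arctan2(-d[0],d[1]));print("yaw front",yaw)
d=(BL-FL)[:2];print("yaw side",np.degrees(np.arctan2(d[1],d[0])))
y=np.radians(yaw);ex=np.array([np.cos(y),np.sin(y)]);ey=np.array([-ex[1],ex[0]])
m=(FL+FR)[:2]/2;O=m+ex*.075
print("O",O,"pin in cab",(P[:2]-O)@ex,(P[:2]-O)@ey,"mark",O-ex*.088+ey*.058)
E
```

```text
[0.6151 0.0032 0.2   ] [ 0.6294 -0.1628  0.2   ] 0.16664664229057172 [ 0.6043 -0.0129  0.162 ] [0.7063 0.011  0.2   ]
yaw front 4.918399528070966
yaw side 4.867163086939338
O [ 0.697  -0.0734] pin in cab -0.08722081990232175 0.06819682572871034 mark [ 0.6043 -0.0232]
```

```bash
python3 -m crank '[{"angular":[0,0,0],"delta_pos":[-0.3,-1,-0.2],"gripper":1},{"angular":[0,0,0],"delta_pos":[-0.3,-1,-0.2],"gripper":1},{"angular":[0,0,0],"delta_pos":[-0.3,-1,-0.2],"gripper":1},{"angular":[0,0,0],"delta_pos":[-0.3,-1,0],"gripper":1},{"angular":[0,0,0],"delta_pos":[-0.3,-1,0],"gripper":1},{"angular":[0,0,0],"delta_pos":[-0.3,-1,0],"gripper":1},{"angular":[0,0,0],"delta_pos":[-0.3,-1,0],"gripper":1},{"angular":[0,0,0],"delta_pos":[-0.3,-1,0],"gripper":1},{"angular":[0,0,0],"delta_pos":[-0.3,-1,0],"gripper":1},{"angular":[0,0,0],"delta_pos":[-0.3,-1,0],"gripper":1},{"angular":[0,0,0],"delta_pos":[0,0,0],"gripper":1},{"angular":[0,0,0],"delta_pos":[0,0,0],"gripper":1}]'
python3 - <<'E'
from h import *
s=state();im=grab_frame("wrist");cv2.imwrite("pics/w3.png",im[:,:,::-1])
C=cam("wrist",s)
for t,z in [("door_grip",.158),("door_hinge",.034),("door_edge",.094),("door_tongue",.146),("drain_rack",0)]:
  for a in landmark_of("wrist",t)[:2]:
    print(t,a["pixel"],round(a["conf"],2),onz(C,a["pixel"],z))
plan([.5,.3,.3],-2)
E
```

```text
time: 7.25
tool_pos: [0.4912, 0.2751, 0.3295]
tool_rot: [0.0, 1.0, -0.015, 0.0]
contact_force: [0.8, -0.1, 0.3]
gripper_width: 0.998
door_grip [279.2, 102.0] 0.83 [0.5603 0.312  0.158 ]
door_hinge [294.5, 54.6] 0.8 [0.6086 0.3057 0.034 ]
door_edge [285.9, 177.4] 0.56 [0.4746 0.3184 0.094 ]
door_tongue [313.7, 160.0] 0.85 [0.5052 0.2842 0.146 ]
door_tongue [421.8, 18.7] 0.44 [0.6238 0.1883 0.146 ]
drain_rack [297.8, 116.3] 0.83 [0.5343 0.3082 0.    ]
t 7.55 pos [0.4915 0.2751 0.3294] toolx yaw deg -1.7804323770320423 tilt axis z [ 0.0001 -0.     -1.    ] F [ 0.5586 -0.1763  0.4256] g 1.0025206135844698
delta units(3cm): [ 0.2573 -0.8395  0.9791]
rot units(5deg): [ 0.0002 -0.0013  0.0439]
```

View pics/w3.png

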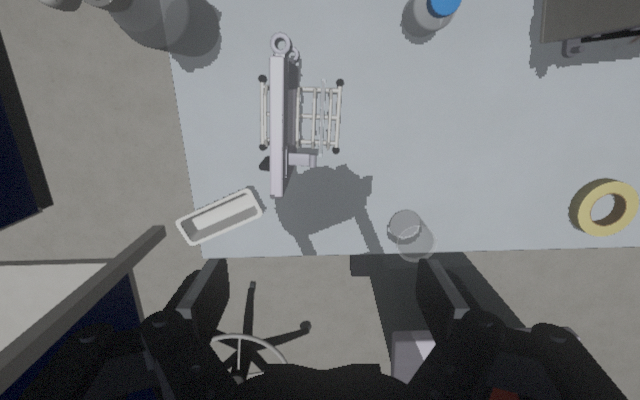

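```bash
python3 - <<'E'
from h import *
im=cv2.imread("pics/w3.png")
cv2.imwrite("pics/w3c.png",cv2.resize(im[25:205,240:360],None,fx=3.3,fy=3.3,interpolation=2))
E
```

```text
(no output)
```

View pics/w3c.png

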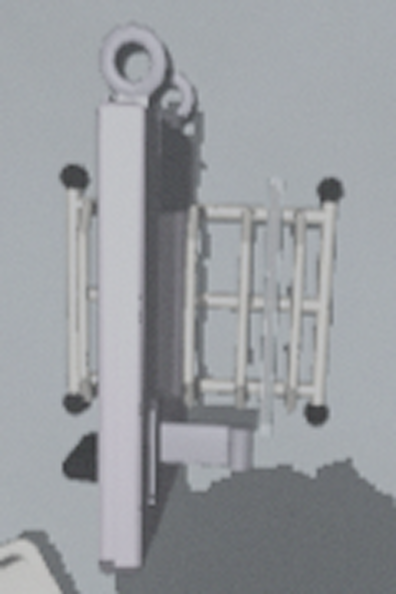

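```bash
python3 - <<'E'
from h import *
s=state();C=cam("wrist",s)
f=lambda u,v,z:onz(C,(240+(u-1)/3.3,25+(v-1)/3.3),z)
a,b,c,d=f(97,108,.176),f(142,108,.176),f(101,562,.176),f(141,565,.176)
h=(a+b)/2;e=(c+d)/2
print(np.linalg.norm(a-b),np.linalg.norm(c-d),np.linalg.norm(h-e),"hinge end",h,"free",e)
u=(h-e)/np.linalg.norm(h-e);print("yaw",np.degrees(np.arctan2(u[1],u[0])))
print("grip from hinge end",h-u*.038,"from free",e+u*.082, "ring",f(134,60,.154), "hinge from h",h+u*.011)
plan(np.append((h-u*.038)[:2],.3))
E
```

```text
0.010754795272920293 0.010901558604029995 0.11493106550142264 hinge end [0.5952 0.3098 0.176 ] free [0.4806 0.3181 0.176 ]
yaw -4.132575599266672
grip from hinge end [0.5573 0.3125 0.176 ] from free [0.5624 0.3122 0.176 ] ring [0.6081 0.3081 0.154 ] hinge from h [0.6062 0.309  0.176 ]
t 7.55 pos [0.4915 0.2751 0.3294] toolx yaw deg -1.7804323770320423 tilt axis z [ 0.0001 -0.     -1.    ] F [ 0.5586 -0.1763  0.4256] g 1.0025206135844698
delta units(3cm): [ 2.1544 -1.3162  0.9794]
```

```bash
python3 -m crank '[{"angular":[0,0,0.5],"delta_pos":[1,-0.7,0],"gripper":1},{"angular":[0,0,0],"delta_pos":[1,-0.5,0],"gripper":1},{"angular":[0,0,0],"delta_pos":[0.2,0,0],"gripper":1},{"angular":[0,0,0],"delta_pos":[0,0,0],"gripper":1},{"angular":[0,0,0],"delta_pos":[0,0,0],"gripper":1}]'
python3 - <<'E'
from h import *
s=state();im=grab_frame("wrist");cv2.imwrite("pics/w4.png",im[:,:,::-1])
cv2.imwrite("pics/w4c.png",cv2.resize(im[80:260,240:400],None,fx=3.3,fy=3.3,interpolation=2)[:,:,::-1])
plan([.5,.3,.3],-4.1)
E
```

```text
time: 8.18
tool_pos: [0.5583, 0.3078, 0.3296]
tool_rot: [-0.0, 0.999, -0.037, 0.0]
contact_force: [1.4, -1.1, -0.4]
gripper_width: 0.998
t 8.225 pos [0.5583 0.3078 0.3297] toolx yaw deg -4.220921915218512 tilt axis z [ 0.0003  0.0002 -1.    ] F [ 0.0964 -0.3106  0.4839] g 1.0068169116614392
delta units(3cm): [-1.9189  0.4035  0.9891]
rot units(5deg): [-0.0021 -0.0028 -0.0242]
```

View pics/w4c.png

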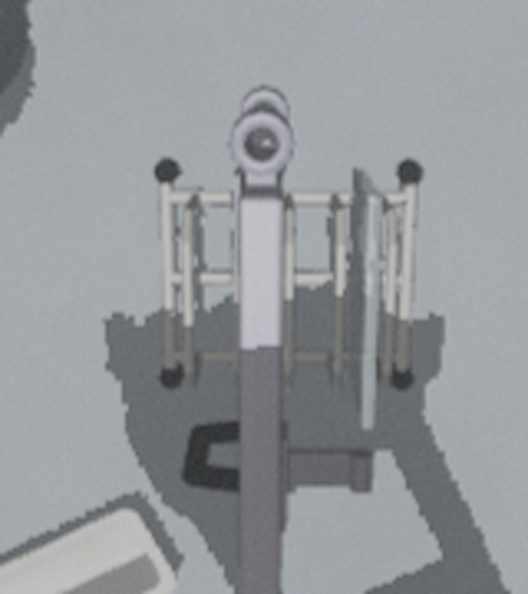

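```bash
python3 - <<'E'
from h import *
im=cv2.imread("pics/w4.png")
cv2.imwrite("pics/w4d.png",cv2.resize(im[220:320,270:370],None,fx=5,fy=5,interpolation=2))
E
```

```text
(no output)
```

View pics/w4d.png

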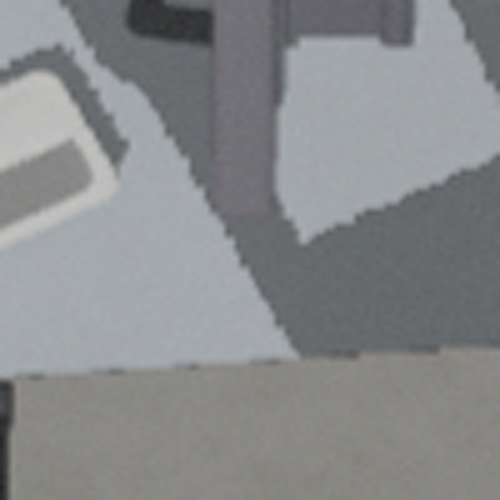

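```bash
python3 - <<'E'
from h import *
def C0(p,yaw):
    y=np.radians(yaw);return cam("wrist",dict(tool_pos=np.array(p),tool_rot=[0,np.cos(y/2),np.sin(y/2),0]))
C1=C0([.4914,.2751,.3295],-1.78);C2=C0([.5583,.3078,.3297],-4.22)
f1=lambda u,v:np.array((240+(u-1)/3.3,25+(v-1)/3.3))
f2=lambda u,v:np.array((240+(u-1)/3.3,80+(v-1)/3.3))
h=tri([(C1,f1(119.5,108)),(C2,f2(261.5,195))])
e=tri([(C1,f1(121,564)),(C2,np.array([319,262.0]))])
r=tri([(C1,f1(134,60)),(C2,f2(263,145))])
print(h,e,r)
for z in(.176,.17):
  a=onz(C2,f2(261.5,195),z);b=onz(C2,(319,262.),z);u=(a-b)/np.linalg.norm(a-b)
  print(np.linalg.norm(a-b),a,b,np.degrees(np.arctan2(u[1],u[0])),a-u*.038,b+u*.082, "hinge",a+u*.011)
plan([.5591,.3115,.2])
E
```

```text
(array([0.5958, 0.3099, 0.1703]), [np.float64(0.8933936427828232), np.float64(0.8275526838770327)]) (array([0.4819, 0.3176, 0.1814]), [np.float64(0.37898649898558806), np.float64(0.3527311715800436)]) (array([0.6076, 0.308 , 0.1567]), [np.float64(0.19427379246468565), np.float64(0.1804132702265789)])
0.11874639962186967 [0.597  0.3091 0.176 ] [0.4786 0.3182 0.176 ] -4.366747179142862 [0.5591 0.312  0.176 ] [0.5604 0.3119 0.176 ] hinge [0.608  0.3083 0.176 ]
0.12129089331668691 [0.5961 0.3093 0.17  ] [0.4751 0.3185 0.17  ] -4.3667471791428465 [0.5582 0.3122 0.17  ] [0.5569 0.3123 0.17  ] hinge [0.607  0.3084 0.17  ]
t 8.225 pos [0.5583 0.3078 0.3297] toolx yaw deg -4.220921915218512 tilt axis z [ 0.0003  0.0002 -1.    ] F [ 0.0964 -0.3106  0.4839] g 1.0068169116614392
delta units(3cm): [ 0.0168 -0.1232  4.323 ]
```

```bash
python3 -m crank '[{"angular":[0,0,0],"delta_pos":[0.03,-0.14,1],"gripper":1},{"angular":[0,0,0],"delta_pos":[0,0,1],"gripper":1},{"angular":[0,0,0],"delta_pos":[0,0,1],"gripper":1},{"angular":[0,0,0],"delta_pos":[0,0,1],"gripper":1},{"angular":[0,0,0],"delta_pos":[0,0,1],"gripper":1},{"angular":[0,0,0],"delta_pos":[0,0,0.8],"gripper":1},{"angular":[0,0,0],"delta_pos":[0,0,0],"gripper":1},{"angular":[0,0,0],"delta_pos":[0,0,0],"gripper":1}]'
python3 - <<'E'
from h import *
plan([.559,.312,.156],-4.3)
cv2.imwrite("pics/w5.png",grab_frame("wrist")[:,:,::-1])
E
```

```text
time: 9.22
tool_pos: [0.5605, 0.3124, 0.1569]
tool_rot: [-0.0, 0.999, -0.037, 0.001]
contact_force: [-0.0, 1.0, 0.5]
gripper_width: 1.0
t 9.225 pos [0.5605 0.3124 0.1569] toolx yaw deg -4.2152917848125915 tilt axis z [ 0.0019  0.0007 -1.    ] F [-0.0134  0.9571  0.4731] g 0.9998637464576507
delta units(3cm): [-0.0484  0.0179  0.0288]
rot units(5deg): [-0.0101 -0.0206  0.017 ]
```

View pics/w5.png

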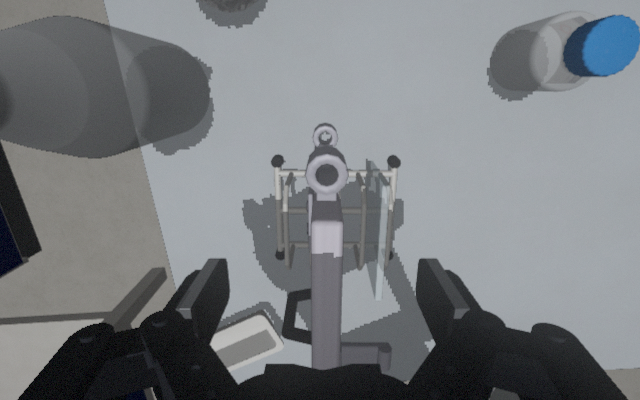

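```bash
python3 -m crank '[{"angular":[0,0,0],"delta_pos":[-0.04,0,0],"gripper":0},{"angular":[0,0,0],"delta_pos":[0,0,0],"gripper":0},{"angular":[0,0,0],"delta_pos":[0,0,0],"gripper":0},{"angular":[0,0,0],"delta_pos":[0,0,0],"gripper":0},{"angular":[0,0,0],"delta_pos":[0,0,0],"gripper":0},{"angular":[0,0,0],"delta_pos":[0,0,0],"gripper":0}]'
python3 -c "
from h import *
plan([.559,.312,.3],-4.3)"
```

```text
time: 10.02
tool_pos: [0.559, 0.3123, 0.1555]
tool_rot: [-0.0, 0.999, -0.037, 0.0]
contact_force: [-0.3, 0.7, 1.9]
gripper_width: 0.129
t 10.025 pos [0.559  0.3123 0.1555] toolx yaw deg -4.216459863753541 tilt axis z [ 0.0002  0.     -1.    ] F [-0.2949  0.6928  1.8975] g 0.12941838497908364
delta units(3cm): [ 0.0023  0.0108 -4.8173]
rot units(5deg): [-0.0004 -0.002   0.0167]
```

```bash
python3 -m crank '[{"angular":[0,0,0],"delta_pos":[0,0,-0.3],"gripper":0},{"angular":[0,0,0],"delta_pos":[0,0,-0.7],"gripper":0},{"angular":[0,0,0],"delta_pos":[0,0,-1],"gripper":0},{"angular":[0,0,0],"delta_pos":[0,0,-1],"gripper":0},{"angular":[0,0,0],"delta_pos":[0,0,-1],"gripper":0},{"angular":[0,0,0],"delta_pos":[0,0,-0.3],"gripper":0},{"angular":[0,0,0],"delta_pos":[0,0,0],"gripper":0},{"angular":[0,0,0],"delta_pos":[0,0,0],"gripper":0},{"angular":[0,0,0],"delta_pos":[0,0,0],"gripper":0}]'
python3 - <<'E'
from h import *
plan([.559,.312,.3],-4.3);s=state()
im=grab_frame("wrist");cv2.imwrite("pics/w6.png",im[:,:,::-1])
cv2.imwrite("pics/s6.png",grab_frame("side")[:,:,::-1])
print(landmark_of("wrist","door_hinge")[:1],s["ft_torque"])
E
```

```text
time: 11.15
tool_pos: [0.5583, 0.312, 0.2824]
tool_rot: [0.001, 0.999, -0.037, -0.001]
contact_force: [0.4, -0.2, -2.7]
gripper_width: 0.128
t 11.15 pos [0.5583 0.312  0.2824] toolx yaw deg -4.219824519279222 tilt axis z [-0.0028 -0.0011 -1.    ] F [ 0.4405 -0.2364 -2.6627] g 0.128364249169454
delta units(3cm): [ 0.0225  0.0006 -0.5871]
rot units(5deg): [0.0153 0.0305 0.0161]
[{'pixel': [324.9, 133.0], 'conf': 0.87}] [-0.0165  0.0053  0.0071]
```

View pics/w6.png

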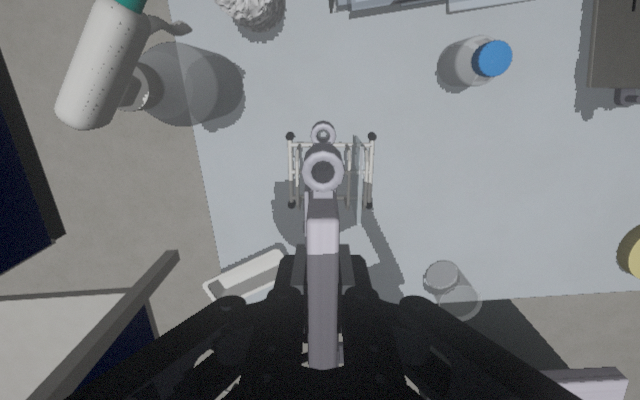

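View pics/s6.png

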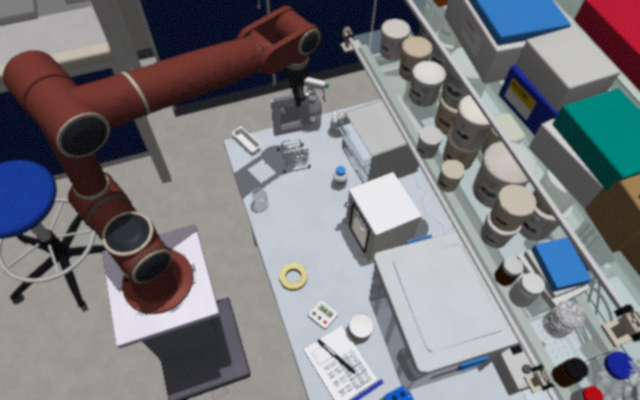

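```bash
python3 - <<'E'
from h import *
im=cv2.imread("pics/w6.png")
cv2.imwrite("pics/w6c.png",cv2.resize(im[110:260,280:370],None,fx=4,fy=4,interpolation=2))
E
```

```text
(no output)
```

View pics/w6c.png

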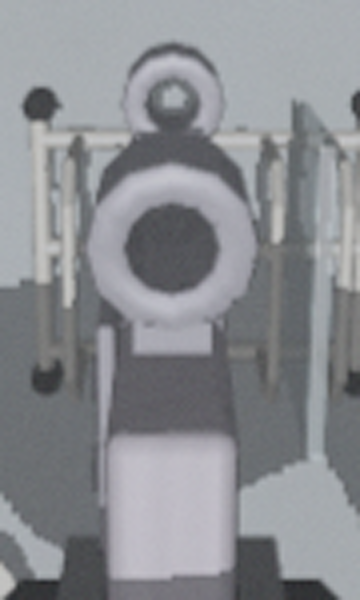

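```bash
python3 - <<'E'
from h import *
C=cam("wrist",dict(tool_pos=np.zeros(3),tool_rot=[1,0,0,0]))
for uv,z in (((323.0,171.7),.0015),((323.3,134.6),.1015)):
    for dz in(-.003,0,.003): print(onz(C,uv,z+dz))
# grip: rail strip mid column at y
E
```

```text
[ 0.0495 -0.0011 -0.0015]
[ 0.0487 -0.0011  0.0015]
[ 0.048  -0.0011  0.0045]
[ 0.0498 -0.0007  0.0985]
[ 0.0494 -0.0007  0.1015]
[ 0.049  -0.0007  0.1045]
```

```bash
python3 -m crank '[{"angular":[0,0,-0.6],"delta_pos":[0,0.4,0],"gripper":0},{"angular":[0,0,-0.6],"delta_pos":[0,0.8,0],"gripper":0},{"angular":[0,0,-0.62],"delta_pos":[0,1,0],"gripper":0},{"angular":[0,0,0],"delta_pos":[0,1,0],"gripper":0},{"angular":[0,0,0],"delta_pos":[0,1,0],"gripper":0},{"angular":[0,0,0],"delta_pos":[0,1,0],"gripper":0},{"angular":[0,0,0],"delta_pos":[0,1,0],"gripper":0},{"angular":[0,0,0],"delta_pos":[0,1,0],"gripper":0},{"angular":[0,0,0],"delta_pos":[0,0.7,0],"gripper":0},{"angular":[0,0,0],"delta_pos":[0,0.3,0],"gripper":0},{"angular":[0,0,0],"delta_pos":[0,0,0],"gripper":0}]'
python3 -c "
from h import *
plan([.5553,.0,.197],4.9)"
```

```text
time: 12.68
tool_pos: [0.5738, 0.067, 0.2843]
tool_rot: [-0.0, 0.999, 0.042, -0.0]
contact_force: [0.6, 0.2, -3.0]
gripper_width: 0.132
t 12.675 pos [0.5738 0.067  0.2843] toolx yaw deg 4.849913185915711 tilt axis z [-0.0001  0.0005 -1.    ] F [ 0.5705  0.2298 -2.9956] g 0.13194493009511393
delta units(3cm): [-0.8027  2.1741  2.9075]
rot units(5deg): [-0.0059  0.0007 -0.01  ]
```

```bash
python3 -m crank '[{"angular":[0,0,0],"delta_pos":[-0.5,0.4,0.5],"gripper":0},{"angular":[0,0,0],"delta_pos":[-0.4,0.4,0.9],"gripper":0},{"angular":[0,0,0],"delta_pos":[0,0,0.9],"gripper":0},{"angular":[0,0,0],"delta_pos":[0,0,0.5],"gripper":0},{"angular":[0,0,0],"delta_pos":[0,0,0.1],"gripper":0},{"angular":[0,0,0],"delta_pos":[0,0,0],"gripper":0},{"angular":[0,0,0],"delta_pos":[0,0,0],"gripper":0}]'
python3 - <<'E'
from h import *
plan([.5553,-.0181,.197],4.9)
cv2.imwrite("pics/w7.png",grab_frame("wrist")[:,:,::-1])
E
```

```text
time: 13.55
tool_pos: [0.5497, 0.0409, 0.1988]
tool_rot: [0.0, 0.999, 0.043, 0.001]
contact_force: [-0.7, -0.8, -3.7]
gripper_width: 0.134
t 13.55 pos [0.5497 0.0409 0.1988] toolx yaw deg 4.89584147858085 tilt axis z [ 0.0023 -0.0001 -1.    ] F [-0.6534 -0.7968 -3.6995] g 0.13400994740076858
delta units(3cm): [0.0169 1.9767 0.0592]
rot units(5deg): [ 0.0033 -0.0265 -0.0008]
```

View pics/w7.png

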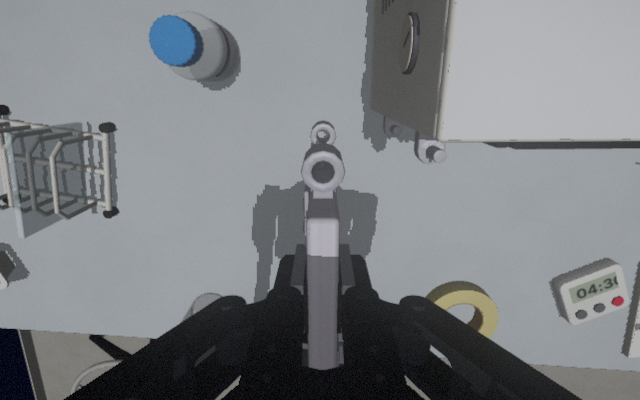

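```bash
python3 - <<'E'
from h import *
im=cv2.imread("pics/w7.png")
cv2.imwrite("pics/w7c.png",cv2.resize(im[110:190,290:450],None,fx=5,fy=5,interpolation=2))
E
```

```text
(no output)
```

View pics/w7c.png

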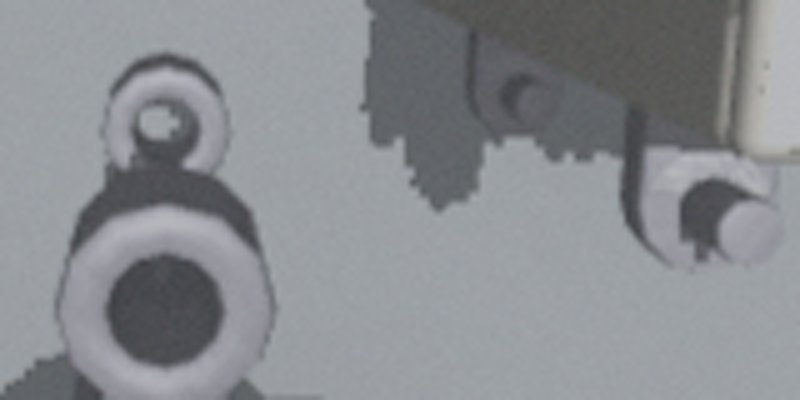

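```bash
python3 - <<'E'
from h import *
s=state();C=cam("wrist",s);M=RQ(s["tool_rot"]);p=s["tool_pos"]
t=lambda X:M.T@(X-p)
up=onz(C,(440-.1,156.1),.162);lo=onz(C,(395.9,129.5),.062)
print("up",up,"lo",lo,"tool:",t(up),t(lo))
zt=p[2]-.0015
ru=onz(C,(322.9,171.9),zt);rl=onz(C,(323.3,135.4),zt-.1)
print(ru,rl,t(ru),t(rl))
print("diff units",(t(up)-t(ru))/.03,(t(lo)-t(rl))/.03)
E
```

```text
up [ 0.6025 -0.0127  0.162 ] lo [ 0.6033 -0.0118  0.062 ] tool: [0.048  0.0579 0.0367] [0.0487 0.057  0.1367]
[0.5982 0.0462 0.1971] [0.5987 0.0457 0.0971] [ 0.0489 -0.0012  0.0016] [ 0.0491 -0.0007  0.1016]
diff units [-0.0282  1.9701  1.1714] [-0.0132  1.9233  1.1715]
```

```bash
python3 -m crank '[{"angular":[0,0,0],"delta_pos":[0,0.5,0.2],"gripper":0},{"angular":[0,0,0],"delta_pos":[0,0.7,0.1],"gripper":0},{"angular":[0,0,0],"delta_pos":[-0.02,0.5,0],"gripper":0},{"angular":[0,0,0],"delta_pos":[0,0.25,0],"gripper":0},{"angular":[0,0,0],"delta_pos":[0,0,0],"gripper":0},{"angular":[0,0,0],"delta_pos":[0,0,0],"gripper":0},{"angular":[0,0,0],"delta_pos":[0,0,0],"gripper":0}]'
python3 - <<'E'
from h import *
plan([.5553,-.0181,.197],4.9)
im=grab_frame("wrist");cv2.imwrite("pics/w8.png",im[:,:,::-1])
cv2.imwrite("pics/w8c.png",cv2.resize(im[100:240,240:400],None,fx=4,fy=4,interpolation=2)[:,:,::-1])
E
```

```text
time: 14.48
tool_pos: [0.5533, -0.0171, 0.1884]
tool_rot: [-0.0, 0.999, 0.043, 0.0]
contact_force: [-0.2, -0.1, -2.5]
gripper_width: 0.13
t 14.475 pos [ 0.5533 -0.0171  0.1884] toolx yaw deg 4.920964159131098 tilt axis z [ 0.0001  0.0001 -1.    ] F [-0.1552 -0.0628 -2.5125] g 0.13031969899870824
delta units(3cm): [ 0.0645  0.0399 -0.2874]
rot units(5deg): [-0.0013 -0.0016  0.0042]
```

View pics/w8c.png

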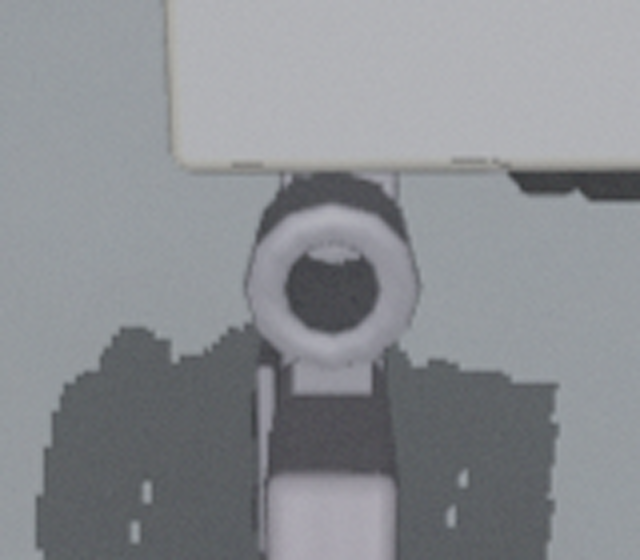

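```bash
python3 - <<'E'
from h import *
s=state();C=cam("wrist",s);M=RQ(s["tool_rot"]);p=s["tool_pos"]
w=lambda x,y,z:(p+M@np.array([x,y,z]))
zr=.0017
pin=np.array([0.6028,-.0123,.162])
print("pin in tool",M.T@(pin-p))
def ex(c,r,name):
    a=np.linspace(0,2*np.pi,100);q=proj(C,np.array([w(c[0]+r*np.cos(t),c[1]+r*np.sin(t),c[2]) for t in a]))
    q=(q-[240,100])*4;print(name,"u",q[:,0].min(),q[:,0].max(),"v",q[:,1].min(),q[:,1].max())
ex((.049,-.001,zr),.0045,"bore top");ex((.049,-.001,zr+.02),.0045,"bore mouth")
ex((.049,-.001,zr),.009,"outer")
ex(M.T@(pin-p),.0035,"pin top")
ex(M.T@(pin-[0,0,.014]-p),.0035,"pin bottom")
ex(M.T@(pin-[0,0,.014]-p),.0075,"lug")
E
```

```text
pin in tool [ 0.0498 -0.0005  0.0263]
bore top u 288.4855990265014 378.00866202377165 v 241.95769708748617 328.9163383123979
bore mouth u 293.4943772056927 371.7571351401227 v 203.8201799660195 280.6571096345025
outer u 243.71016026772213 422.79128487801086 v 197.02350200352748 371.0029616219514
pin top u 307.12520394349167 366.3640385839574 v 198.1227621065558 256.49420520335696
pin bottom u 308.8088853590282 363.37232480537796 v 177.75148849288405 231.81276592981135
lug u 277.6348482517733 394.5430049098993 v 146.20154209002555 262.065674337348
```

```bash
python3 -m crank '[{"angular":[0,0,0],"delta_pos":[0,0,0.07],"gripper":0},{"angular":[0,0,0],"delta_pos":[0,0,0.06],"gripper":0},{"angular":[0,0,0],"delta_pos":[0,0,0.03],"gripper":0},{"angular":[0,0,0],"delta_pos":[0,0,0.03],"gripper":0},{"angular":[0,0,0],"delta_pos":[0,0,0],"gripper":0}]'
python3 -c "
from h import *
plan([.5553,-.0181,.1695],4.9);print(state()['ft_torque'])"
```

```text
time: 15.15
tool_pos: [0.5532, -0.0175, 0.1825]
tool_rot: [-0.0, 0.999, 0.043, -0.0]
contact_force: [-1.0, -0.6, -3.1]
gripper_width: 0.13
t 15.15 pos [ 0.5532 -0.0175  0.1825] toolx yaw deg 4.880354908622112 tilt axis z [-0.0002  0.     -1.    ] F [-0.9525 -0.6327 -3.0969] g 0.1302803530499536
delta units(3cm): [0.0679 0.0246 0.4339]
rot units(5deg): [-0.0003  0.002  -0.0039]
[-0.0296 -0.0674  0.0395]
```

```bash
python3 -m crank '[{"angular":[0,0,0],"delta_pos":[0,0,0.03],"gripper":0},{"angular":[0,0,0],"delta_pos":[0,0,0.03],"gripper":0},{"angular":[0,0,0],"delta_pos":[0,0,0],"gripper":0}]'
python3 -c "
from h import *
plan([.5553,-.0181,.1695],4.9);print(state()['ft_torque'])"
```

```text
time: 15.52
tool_pos: [0.5532, -0.0175, 0.1806]
tool_rot: [-0.0, 0.999, 0.043, -0.0]
contact_force: [-0.2, 0.1, -2.1]
gripper_width: 0.132
t 15.525 pos [ 0.5532 -0.0175  0.1806] toolx yaw deg 4.881267359771413 tilt axis z [-0.0003  0.     -1.    ] F [-0.1903  0.1044 -2.1289] g 0.13201795765754712
delta units(3cm): [0.0692 0.0251 0.3716]
rot units(5deg): [-0.0008  0.0032 -0.0037]
[ 0.0177 -0.0211  0.0305]
```

```bash
python3 -m crank '[{"angular":[0,0,0],"delta_pos":[0,0,0.04],"gripper":0},{"angular":[0,0,0],"delta_pos":[0,0,0.04],"gripper":0},{"angular":[0,0,0],"delta_pos":[0,0,0.03],"gripper":0},{"angular":[0,0,0],"delta_pos":[0,0,0],"gripper":0}]'
python3 - <<'E'
from h import *
plan([.5553,-.0181,.1695],4.9);print(state()['ft_torque'])
im=grab_frame("wrist")
cv2.imwrite("pics/w9c.png",cv2.resize(im[100:240,240:400],None,fx=4,fy=4,interpolation=2)[:,:,::-1])
E
```

```text
time: 16.02
tool_pos: [0.5532, -0.0175, 0.1773]
tool_rot: [-0.0, 0.999, 0.043, -0.0]
contact_force: [0.6, 0.9, -2.4]
gripper_width: 0.132
t 16.025 pos [ 0.5532 -0.0175  0.1773] toolx yaw deg 4.8796390039754 tilt axis z [-0.0003  0.0001 -1.    ] F [ 0.5722  0.8897 -2.4229] g 0.13159663714909162
delta units(3cm): [0.0691 0.025  0.2614]
rot units(5deg): [-0.0009  0.003  -0.0041]
[-0.0262 -0.0269  0.0047]
```

View pics/w9c.png

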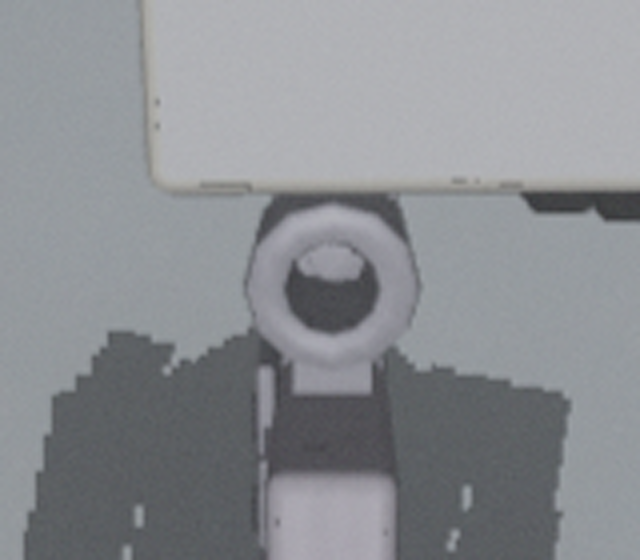

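```bash
python3 -m crank '[{"angular":[0,0,0],"delta_pos":[0,0,0.04],"gripper":0},{"angular":[0,0,0],"delta_pos":[0,0,0.04],"gripper":0},{"angular":[0,0,0],"delta_pos":[0,0,0.04],"gripper":0},{"angular":[0,0,0],"delta_pos":[0,0,0.04],"gripper":0},{"angular":[0,0,0],"delta_pos":[0,0,0.02],"gripper":0},{"angular":[0,0,0],"delta_pos":[0,0,0],"gripper":0}]'
python3 -c "
from h import *
plan([.5553,-.0181,.1695],4.9);print(state()['ft_torque'])"
```

```text
time: 16.82
tool_pos: [0.5532, -0.0175, 0.172]
tool_rot: [-0.0, 0.999, 0.043, -0.0]
contact_force: [-0.1, 0.8, -2.6]
gripper_width: 0.131
t 16.825 pos [ 0.5532 -0.0175  0.172 ] toolx yaw deg 4.87746308881692 tilt axis z [-0.0001  0.     -1.    ] F [-0.1004  0.766  -2.5844] g 0.13105595351637297
delta units(3cm): [0.0671 0.0247 0.0849]
rot units(5deg): [-0.0005  0.001  -0.0045]
[-0.0362 -0.0444 -0.0368]
```

```bash
python3 -m crank '[{"angular":[0,0,0],"delta_pos":[0,0,0.02],"gripper":0},{"angular":[0,0,0],"delta_pos":[0,0,0.02],"gripper":0},{"angular":[0,0,0],"delta_pos":[0,0,0],"gripper":0}]'
python3 -c "
from h import *
plan([.5553,-.0181,.1695],4.9);print(state()['ft_torque'])"
```

```text
time: 17.2
tool_pos: [0.5532, -0.0175, 0.1708]
tool_rot: [-0.0, 0.999, 0.043, -0.0]
contact_force: [0.1, 0.6, -3.6]
gripper_width: 0.134
t 17.2 pos [ 0.5532 -0.0175  0.1708] toolx yaw deg 4.880181047722467 tilt axis z [-0.0001  0.0001 -1.    ] F [ 0.0667  0.5962 -3.5655] g 0.13367264315592092
delta units(3cm): [0.0673 0.0257 0.0443]
rot units(5deg): [-0.0009  0.0012 -0.004 ]
[0.0403 0.0521 0.0165]
```

```bash
for i in 1; do python3 -m crank '[{"angular":[0,0,0],"delta_pos":[0,0,0.02],"gripper":0},{"angular":[0,0,0],"delta_pos":[0,0,0],"gripper":0}]'; done
python3 -c "
from h import *
plan([.5553,-.0181,.1695],4.9);print(state()['ft_torque'])"
```

```text
time: 17.45
tool_pos: [0.5532, -0.0175, 0.1703]
tool_rot: [-0.0, 0.999, 0.043, -0.0]
contact_force: [0.6, -0.0, -3.3]
gripper_width: 0.13
t 17.45 pos [ 0.5532 -0.0175  0.1703] toolx yaw deg 4.881187450288193 tilt axis z [-0.0001  0.     -1.    ] F [ 0.6104 -0.017  -3.3263] g 0.13011894901845483
delta units(3cm): [0.0672 0.0254 0.0251]
rot units(5deg): [-0.0005  0.0008 -0.0038]
[-0.0463 -0.0019  0.0127]
```

```bash
python3 -m crank '[{"angular":[0,0,0],"delta_pos":[0,0,0.02],"gripper":0},{"angular":[0,0,0],"delta_pos":[0,0,0],"gripper":0}]'
python3 -c "
from h import *
plan([.5553,-.0181,.1695],4.9);print(state()['ft_torque'])"
```

```text
time: 17.7
tool_pos: [0.5532, -0.0175, 0.1697]
tool_rot: [0.0, 0.999, 0.043, -0.0]
contact_force: [-0.4, 0.7, -2.9]
gripper_width: 0.133
t 17.7 pos [ 0.5532 -0.0175  0.1697] toolx yaw deg 4.88249583889842 tilt axis z [-0.0001 -0.     -1.    ] F [-0.4444  0.691  -2.9253] g 0.1328747418448395
delta units(3cm): [0.0672 0.0248 0.0052]
rot units(5deg): [ 0.      0.0009 -0.0035]
[ 0.0006 -0.0327 -0.0137]
```

```bash
python3 -m crank '[{"angular":[0,0,0],"delta_pos":[0,0,0.02],"gripper":0},{"angular":[0,0,0],"delta_pos":[0,0,0],"gripper":0}]'
python3 -m crank '[{"angular":[0,0,0],"delta_pos":[0,0,0.02],"gripper":0},{"angular":[0,0,0],"delta_pos":[0,0,0],"gripper":0}]'
```

```text
time: 17.95
tool_pos: [0.5534, -0.0176, 0.1696]
tool_rot: [0.0, 0.999, 0.043, 0.0]
contact_force: [-1.0, -0.2, 0.8]
gripper_width: 0.13
time: 18.2
tool_pos: [0.5534, -0.0176, 0.1695]
tool_rot: [0.0, 0.999, 0.043, 0.0]
contact_force: [-5.4, -0.1, 5.2]
gripper_width: 0.135
```

```bash
python3 -m crank '[{"angular":[0,0,0],"delta_pos":[0,0,-0.03],"gripper":0},{"angular":[0,0,0],"delta_pos":[0,0,0],"gripper":0},{"angular":[0,0,0],"delta_pos":[0,0,0],"gripper":0}]'
python3 - <<'E'
from h import *
plan([.5553,-.0181,.1695],4.9);print(state()['ft_torque'])
im=grab_frame("wrist")
cv2.imwrite("pics/w10c.png",cv2.resize(im[100:240,240:400],None,fx=4,fy=4,interpolation=2)[:,:,::-1])
E
```

```text
time: 18.58
tool_pos: [0.5535, -0.0176, 0.1695]
tool_rot: [0.0, 0.999, 0.043, 0.0]
contact_force: [-1.1, 1.1, 1.9]
gripper_width: 0.134
t 18.575 pos [ 0.5535 -0.0176  0.1695] toolx yaw deg 4.879986572599122 tilt axis z [ 0.0006 -0.     -1.    ] F [-1.0651  1.0743  1.8925] g 0.1338173419096115
delta units(3cm): [ 0.0597  0.023  -0.0004]
rot units(5deg): [ 0.0009 -0.0067 -0.004 ]
[ 0.0642  0.1611 -0.0143]
```

View pics/w10c.png

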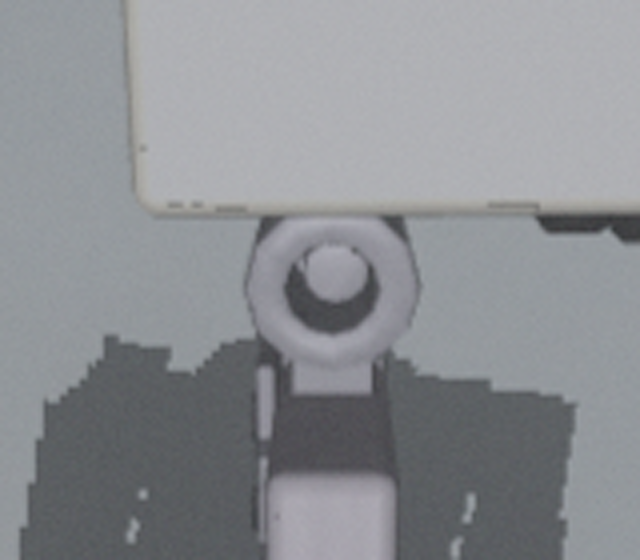

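```bash
python3 -m crank '[{"angular":[0,0,0],"delta_pos":[0,0,0],"gripper":0.2},{"angular":[0,0,0],"delta_pos":[0,0,0],"gripper":0.3},{"angular":[0,0,0],"delta_pos":[0,0,0],"gripper":0.4},{"angular":[0,0,0],"delta_pos":[0,0,0],"gripper":0.4},{"angular":[0,0,0],"delta_pos":[0,0,0],"gripper":0.4}]'
python3 - <<'E'
from h import *
plan([.5553,-.0181,.1695],4.9);print(state()['ft_torque'])
im=grab_frame("wrist")
cv2.imwrite("pics/w11.png",im[:,:,::-1])
E
```

```text
time: 19.25
tool_pos: [0.5533, -0.0175, 0.1694]
tool_rot: [0.0, 0.999, 0.043, 0.0]
contact_force: [0.4, 0.5, 0.5]
gripper_width: 0.4
t 19.25 pos [ 0.5533 -0.0175  0.1694] toolx yaw deg 4.8779498156417604 tilt axis z [ 0.0001 -0.     -1.    ] F [0.4033 0.4565 0.4647] g 0.399910369201014
delta units(3cm): [ 0.0655  0.0244 -0.0028]
rot units(5deg): [ 0.0001 -0.0013 -0.0044]
[-0.0005 -0.0311 -0.0146]
```

View pics/w11.png

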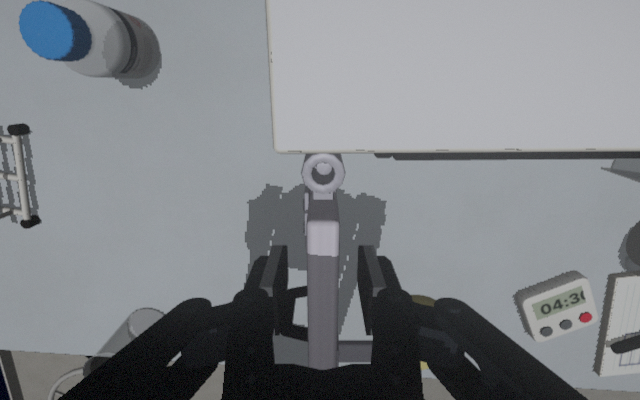

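```bash
python3 -m crank '[{"angular":[0,0,0],"delta_pos":[0,0,-0.5],"gripper":0.4},{"angular":[0,0,0],"delta_pos":[0,0,-0.8],"gripper":0.4},{"angular":[0,0,0],"delta_pos":[0,0,-0.7],"gripper":0.4},{"angular":[0,0,0],"delta_pos":[-0.9,-0.6,0],"gripper":0.2},{"angular":[0,0,0],"delta_pos":[-0.9,-0.7,0],"gripper":0},{"angular":[0,0,0],"delta_pos":[0,0,0],"gripper":0},{"angular":[0,0,0],"delta_pos":[0,0,0],"gripper":0}]'
python3 - <<'E'
from h import *
plan([.5533,-.0175,.170],4.9);print(state()['ft_torque'])
cv2.imwrite("pics/w12.png",grab_frame("wrist")[:,:,::-1])
E
```

```text
time: 20.18
tool_pos: [0.4967, 0.0165, 0.2304]
tool_rot: [0.0, 0.999, 0.043, 0.001]
contact_force: [-0.2, 0.6, -0.8]
gripper_width: 0.004
t 20.175 pos [0.4967 0.0165 0.2304] toolx yaw deg 4.886641751582251 tilt axis z [ 0.0017 -0.0004 -1.    ] F [-0.1691  0.6313 -0.8431] g 0.004332211271639389
delta units(3cm): [1.7785 1.2897 2.0157]
rot units(5deg): [ 0.0064 -0.0191 -0.0027]
[-0.0387  0.011   0.0076]
```

View pics/w12.png

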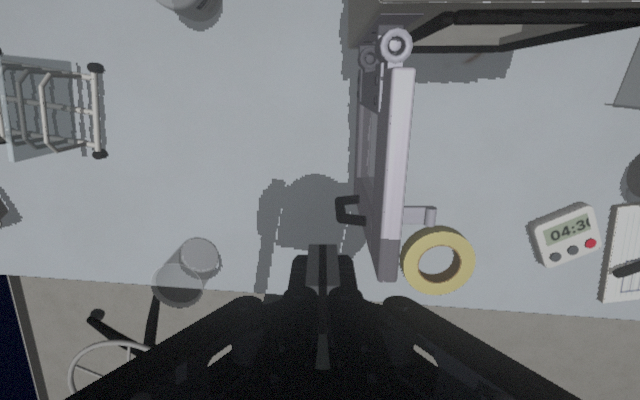

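```bash
python3 -m crank '[{"angular":[0,0,0],"delta_pos":[0,0,0.8],"gripper":0},{"angular":[0,0,0],"delta_pos":[0,0,0.8],"gripper":0},{"angular":[0,0,0],"delta_pos":[0,0,0.4],"gripper":0},{"angular":[0,0,0],"delta_pos":[0,0.2,0],"gripper":0},{"angular":[0,0,0],"delta_pos":[0,0.2,0],"gripper":0},{"angular":[0,0,0],"delta_pos":[0,0.2,0],"gripper":0},{"angular":[0,0,0],"delta_pos":[0,0.2,0],"gripper":0},{"angular":[0,0,0],"delta_pos":[0,0.2,0],"gripper":0}]'
python3 - <<'E'
from h import *
plan([.5533,-.0175,.170],4.9);print(state()['ft_torque'])
cv2.imwrite("pics/w13.png",grab_frame("wrist")[:,:,::-1])
E
```

```text
time: 21.22
tool_pos: [0.4989, -0.0137, 0.1698]
tool_rot: [0.0, 0.999, 0.043, 0.0]
contact_force: [0.3, 0.1, 0.6]
gripper_width: 0.002
t 21.225 pos [ 0.4989 -0.0137  0.1698] toolx yaw deg 4.873216222216328 tilt axis z [ 0.0006 -0.0001 -1.    ] F [0.3197 0.1304 0.5698] g 0.0019752145916240916
delta units(3cm): [ 1.7965  0.2819 -0.0057]
rot units(5deg): [ 0.0018 -0.0072 -0.0054]
[ 0.0173 -0.0318 -0.0055]
```

View pics/w13.png

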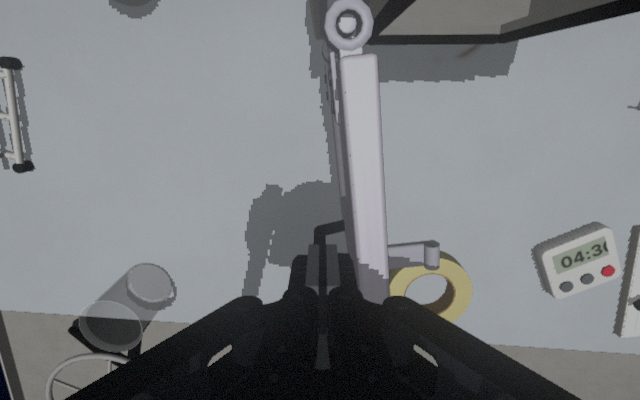

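```bash
python3 -m crank '[{"angular":[0,0,0],"delta_pos":[0,0.25,0],"gripper":0},{"angular":[0,0,0],"delta_pos":[0,0.25,0],"gripper":0},{"angular":[0,0,0],"delta_pos":[0,0.25,0],"gripper":0},{"angular":[0,0,0],"delta_pos":[0,0.25,0],"gripper":0},{"angular":[0,0,0],"delta_pos":[0.05,0.25,0],"gripper":0},{"angular":[0,0,0],"delta_pos":[0.1,0.23,0],"gripper":0},{"angular":[0,0,0],"delta_pos":[0.1,0.23,0],"gripper":0},{"angular":[0,0,0],"delta_pos":[0.15,0.23,0],"gripper":0},{"angular":[0,0,0],"delta_pos":[0.15,0.23,0],"gripper":0}]'
python3 - <<'E'
from h import *
plan([.5533,-.0175,.170],4.9);print(state()['ft_torque'])
cv2.imwrite("pics/w14.png",grab_frame("wrist")[:,:,::-1])
E
```

```text
time: 22.4
tool_pos: [0.5211, -0.077, 0.1694]
tool_rot: [-0.0, 0.999, 0.043, 0.0]
contact_force: [0.0, 0.4, 1.2]
gripper_width: 0.001
t 22.4 pos [ 0.5211 -0.077   0.1694] toolx yaw deg 4.884230587454066 tilt axis z [ 0.  0. -1.] F [0.0104 0.4153 1.1566] g 0.0008586261036279252
delta units(3cm): [ 1.2395 -1.8854 -0.0204]
rot units(5deg): [-0.0003 -0.0002 -0.0032]
[-0.0677 -0.0069  0.0383]
```

View pics/w14.png

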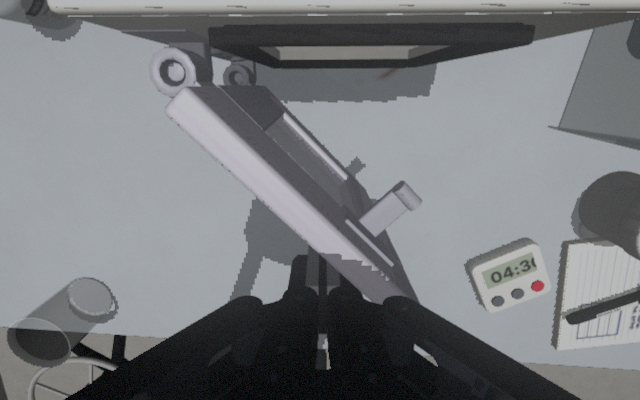

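```bash
python3 -m crank '[{"angular":[0,0,0],"delta_pos":[0.17,0.2,0],"gripper":0},{"angular":[0,0,0],"delta_pos":[0.17,0.2,0],"gripper":0},{"angular":[0,0,0],"delta_pos":[0.18,0.2,0],"gripper":0},{"angular":[0,0,0],"delta_pos":[0.18,0.18,0],"gripper":0},{"angular":[0,0,0],"delta_pos":[0.18,0.18,0],"gripper":0},{"angular":[0,0,0],"delta_pos":[0.18,0.15,0],"gripper":0},{"angular":[0,0,0],"delta_pos":[0.15,0.12,0],"gripper":0},{"angular":[0,0,0],"delta_pos":[0,0,0],"gripper":0}]'
python3 - <<'E'
from h import *
plan([.5533,-.0175,.170],4.9);print(state()['ft_torque'])
cv2.imwrite("pics/w15.png",grab_frame("wrist")[:,:,::-1])
E
```

```text
time: 23.45
tool_pos: [0.5603, -0.1105, 0.1694]
tool_rot: [0.0, 0.999, 0.043, -0.0]
contact_force: [-1.9, 0.1, 0.1]
gripper_width: -0.001
t 23.45 pos [ 0.5603 -0.1105  0.1694] toolx yaw deg 4.8733313343578635 tilt axis z [-0.     -0.0001 -1.    ] F [-1.9237  0.064   0.0526] g -0.0014727891383692466
delta units(3cm): [ 0.0323 -3.1093 -0.0202]
rot units(5deg): [ 0.0006  0.0004 -0.0053]
[ 0.0418  0.0595 -0.0167]
```

View pics/w15.png

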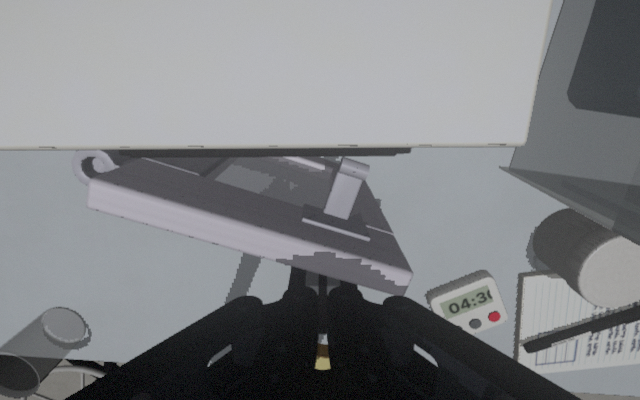

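```bash
python3 -m crank '[{"angular":[0,0,0],"delta_pos":[0.1,0.05,0],"gripper":0},{"angular":[0,0,0],"delta_pos":[0.1,0.05,0],"gripper":0},{"angular":[0,0,0],"delta_pos":[0.1,0.05,0],"gripper":0},{"angular":[0,0,0],"delta_pos":[0.1,0.05,0],"gripper":0},{"angular":[0,0,0],"delta_pos":[0.1,0.05,0],"gripper":0},{"angular":[0,0,0],"delta_pos":[0.1,0.05,0],"gripper":0}]'
python3 -c "
from h import *
plan([.5533,-.0175,.170],4.9);print(state()['ft_torque'])"
python3 -m crank '[{"angular":[0,0,0],"delta_pos":[0.06,0,0],"gripper":0},{"angular":[0,0,0],"delta_pos":[0.06,0,0],"gripper":0},{"angular":[0,0,0],"delta_pos":[0.06,0,0],"gripper":0}]'
python3 - <<'E'
from h import *
plan([.5533,-.0175,.170],4.9);print(state()['ft_torque'])
cv2.imwrite("pics/w16.png",grab_frame("wrist")[:,:,::-1])
E
```

```text
time: 24.25
tool_pos: [0.5789, -0.1179, 0.1694]
tool_rot: [-0.0, 0.999, 0.043, -0.0]
contact_force: [-0.2, -0.2, 0.0]
gripper_width: 0.002
t 24.25 pos [ 0.5789 -0.1179  0.1694] toolx yaw deg 4.875864340748803 tilt axis z [-0.0001  0.     -1.    ] F [-0.1514 -0.1945  0.0244] g 0.0021048247849893356
delta units(3cm): [-0.5647 -3.4054 -0.0202]
rot units(5deg): [-0.0004  0.0006 -0.0048]
[ 0.0195  0.0385 -0.0378]
time: 24.62
tool_pos: [0.5838, -0.1175, 0.1692]
tool_rot: [0.0, 0.999, 0.043, -0.0]
contact_force: [-1.4, -1.6, 0.2]
gripper_width: 0.004
t 24.625 pos [ 0.5838 -0.1175  0.1692] toolx yaw deg 4.87417094624425 tilt axis z [-0.001  -0.0003 -1.    ] F [-1.4358 -1.6433  0.2392] g 0.003591874770582727
delta units(3cm): [-0.7296 -3.4062 -0.0255]
rot units(5deg): [ 0.0029  0.0114 -0.0052]
[-0.1619  0.3072 -0.0244]
```

View pics/w16.png

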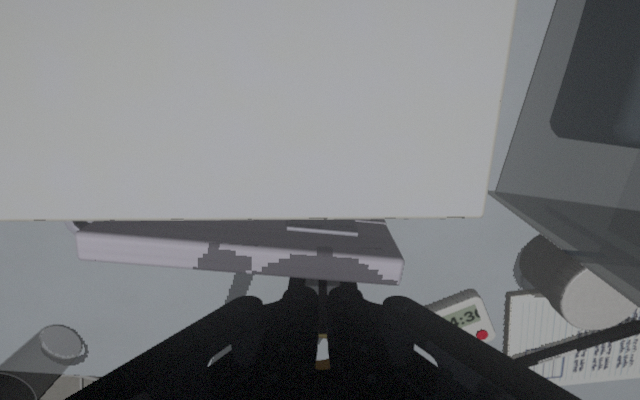

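```bash
for i in 1; do python3 -m crank '[{"angular":[0,0,0],"delta_pos":[0.06,0,0],"gripper":0},{"angular":[0,0,0],"delta_pos":[0.06,0,0],"gripper":0},{"angular":[0,0,0],"delta_pos":[0.04,0,0],"gripper":0}]'; done
```

```text
time: 25.05
tool_pos: [0.5892, -0.1167, 0.1695]
tool_rot: [-0.0, 0.999, 0.043, 0.0]
contact_force: [-0.6, -0.6, 0.0]
gripper_width: 0.0
```

```bash
python3 -m crank '[{"angular":[0,0,0],"delta_pos":[0.05,0,0],"gripper":0},{"angular":[0,0,0],"delta_pos":[0.03,0,0],"gripper":0}]'
```

```text
time: 25.3
tool_pos: [0.5916, -0.1166, 0.1696]
tool_rot: [-0.0, 0.999, 0.043, 0.0]
contact_force: [-0.3, 0.2, 0.2]
gripper_width: -0.004
```

```bash
python3 -m crank '[{"angular":[0,0,0],"delta_pos":[0.03,0,0],"gripper":0},{"angular":[0,0,0],"delta_pos":[0.03,0,0],"gripper":0}]'
python3 - <<'E'
from h import *
plan([.5533,-.0175,.170],4.9)
im=grab_frame("wrist");cv2.imwrite("pics/w17.png",im[:,:,::-1])
E
```

```text
time: 25.55
tool_pos: [0.5931, -0.1164, 0.1694]
tool_rot: [-0.0, 0.999, 0.043, 0.0]
contact_force: [-1.0, 0.3, -0.1]
gripper_width: 0.001
t 25.55 pos [ 0.5931 -0.1164  0.1694] toolx yaw deg 4.885927767324724 tilt axis z [ 0.0002  0.0001 -1.    ] F [-1.0285  0.3098 -0.1181] g 0.0009836283331738718
delta units(3cm): [-1.0425 -3.3993 -0.0185]
rot units(5deg): [-0.0005 -0.0023 -0.0028]
```

View pics/w17.png

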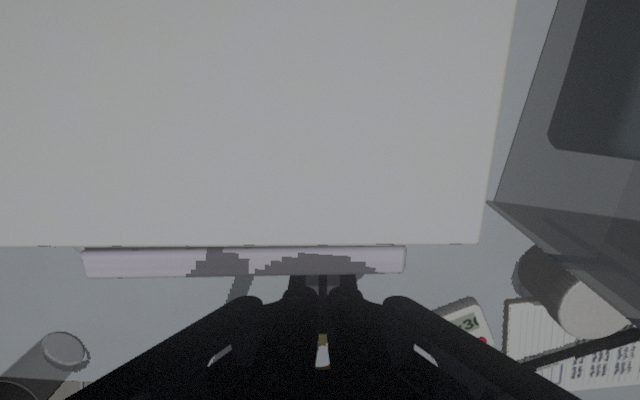

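```bash
python3 - <<'E'
from h import *
im=cv2.imread("pics/w17.png")
cv2.imwrite("pics/w17a.png",cv2.resize(im[230:290,70:420],None,fx=2.25,fy=2.25,interpolation=2))
E
```

```text
(no output)
```

View pics/w17a.png

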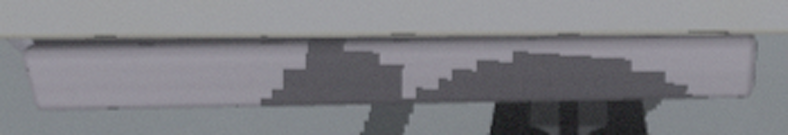

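```bash
python3 -m crank '[{"angular":[0,0,0],"delta_pos":[0.03,0,0],"gripper":0},{"angular":[0,0,0],"delta_pos":[0,0,0],"gripper":0}]'
```

```text
time: 25.85
tool_pos: [0.5939, -0.1164, 0.1694]
tool_rot: [-0.0, 0.999, 0.043, -0.0]
contact_force: [-0.0, -0.1, -0.5]
gripper_width: -0.0
```

```bash
python3 -m crank '[{"angular":[0,0,0],"delta_pos":[0.03,0,0],"gripper":0},{"angular":[0,0,0],"delta_pos":[0,0,0],"gripper":0}]'
python3 -m crank '[{"angular":[0,0,0],"delta_pos":[0.03,0,0],"gripper":0},{"angular":[0,0,0],"delta_pos":[0,0,0],"gripper":0}]'
```

```text
time: 26.1
tool_pos: [0.5949, -0.1164, 0.1694]
tool_rot: [0.0, 0.999, 0.043, 0.0]
contact_force: [-0.3, -0.9, -0.2]
gripper_width: -0.004
time: 26.35
tool_pos: [0.5957, -0.1163, 0.1694]
tool_rot: [-0.0, 0.999, 0.043, -0.0]
contact_force: [-0.8, 0.2, 0.5]
gripper_width: -0.001
```

```bash
python3 - <<'E'
from h import *
s=state();im=grab_frame("wrist");print(s["contact_force"])
cv2.imwrite("pics/w18a.png",cv2.resize(im[230:290,70:420],None,fx=2.25,fy=2.25,interpolation=2)[:,:,::-1])
im=grab_frame("side")
cv2.imwrite("pics/s18.png",cv2.resize(im[160:290,310:470],None,fx=4,fy=4,interpolation=2)[:,:,::-1])
E
```

```text
[-0.7996  0.1889  0.5125]
```

View pics/w18a.png

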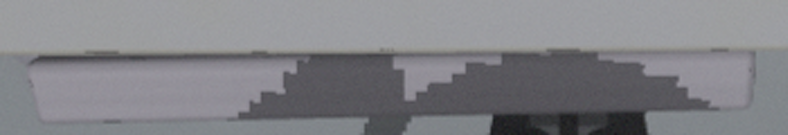

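View pics/s18.png

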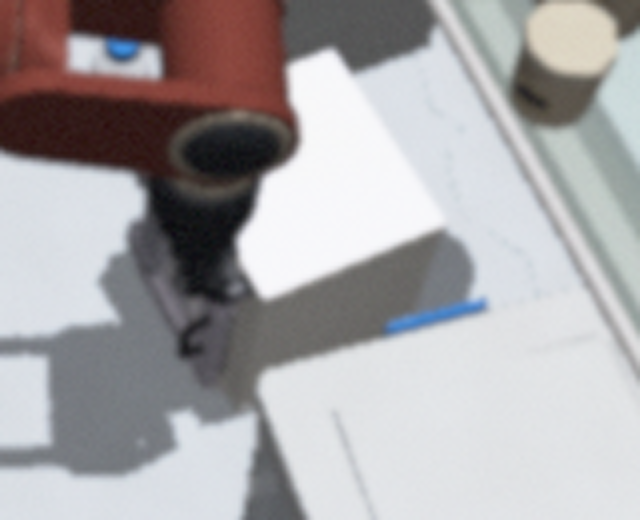

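```bash
python3 - <<'E'
from h import *
C=cam("wrist")
def ang(l,r,zl,zr):
    a=onz(C,l,zl);b=onz(C,r,zr);d=(a-b)[:2];return a,b,np.linalg.norm(d),np.degrees(np.arctan2(-d[0],d[1]))
f=lambda u,v:(70+(u-1)/2.25,230+(v-1)/2.25)
print("roof",ang(f(5,53),f(770,48),.2,.2))
print("door",ang(f(42,122),f(750,108),.19,.19)); print("door sag",ang(f(42,122),f(750,108),.19,.188))
O=np.array([.697,-.0734]);y=np.radians(4.9);ex=np.array([np.cos(y),np.sin(y)]);ey=np.array([-ex[1],ex[0]])
for q in ((42,122),(750,108)):
    a=onz(C,f(*q),.19)[:2]-O;print(a@ex,a@ey)
E
```

```text
roof (array([ 0.6183, -0.0307,  0.2   ]), array([ 0.6285, -0.1414,  0.2   ]), np.float64(0.11114435807463757), np.float64(5.292637348282094))
door (array([ 0.5996, -0.0268,  0.19  ]), array([ 0.6122, -0.1435,  0.19  ]), np.float64(0.11741157493869256), np.float64(6.1772561889929145))
door sag (array([ 0.5996, -0.0268,  0.19  ]), array([ 0.611 , -0.1442,  0.188 ]), np.float64(0.11795715367035726), np.float64(5.549464121406396))
-0.09304877667364721 0.05479241610223359
-0.09043161635983468 -0.06258998633303786
```

```bash
python3 -m crank '[{"angular":[0,0,0],"delta_pos":[-0.1,0,0],"gripper":0},{"angular":[0,0,0],"delta_pos":[-0.3,0,0],"gripper":0},{"angular":[0,0,0],"delta_pos":[-0.3,0,0],"gripper":0},{"angular":[0,0,0],"delta_pos":[-0.3,0,0],"gripper":0},{"angular":[0,0,0],"delta_pos":[0,0,0],"gripper":0},{"angular":[0,0,0],"delta_pos":[0,0,0],"gripper":0}]'
python3 - <<'E'
from h import *
plan([.5,-.1,.2],4.9)
im=grab_frame("wrist");cv2.imwrite("pics/w19.png",im[:,:,::-1])
E
```

```text
time: 27.2
tool_pos: [0.5659, -0.1189, 0.1696]
tool_rot: [0.0, 0.999, 0.043, 0.0]
contact_force: [0.7, -0.6, -0.6]
gripper_width: -0.001
t 27.2 pos [ 0.5659 -0.1189  0.1696] toolx yaw deg 4.8727800037020454 tilt axis z [ 0.0004 -0.     -1.    ] F [ 0.6707 -0.6332 -0.6358] g -0.000997679861639354
delta units(3cm): [-2.1333 -0.8138 -1.0157]
rot units(5deg): [ 0.0009 -0.0049 -0.0054]
```

View pics/w19.png

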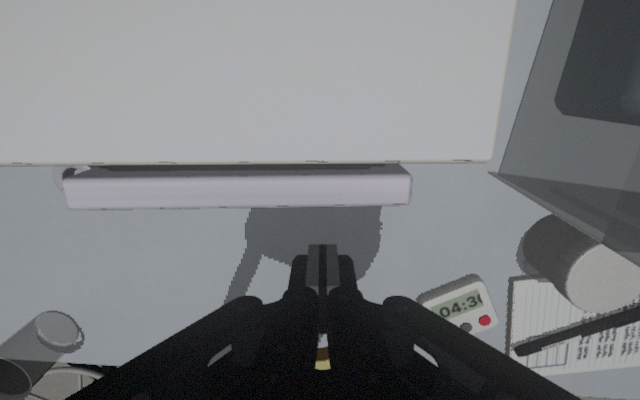

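```bash
python3 -m crank '[{"angular":[0,0,0],"delta_pos":[-0.8,0,-0.8],"gripper":0},{"angular":[0,0,0],"delta_pos":[-0.8,0,-0.8],"gripper":0},{"angular":[0,0,0],"delta_pos":[-0.4,0,-0.8],"gripper":0},{"angular":[0,0,0],"delta_pos":[0,0,-0.6],"gripper":0},{"angular":[0,0,0],"delta_pos":[0,0,0],"gripper":0},{"angular":[0,0,0],"delta_pos":[0,0,0],"gripper":0}]'
python3 - <<'E'
from h import *
plan([.5,-.1,.2],4.9)
im=grab_frame("wrist");cv2.imwrite("pics/w20.png",im[:,:,::-1])
cv2.imwrite("pics/w20c.png",cv2.resize(im[60:210,140:460],None,fx=2.5,fy=2.5,interpolation=2)[:,:,::-1])
C=cam("wrist")
for t,z in (("door_hinge",.048),("door_edge",.108),("door_grip",.172),("hinge_line_top",.148)):
  for a in landmark_of("wrist",t)[:1]: print(t,a,onz(C,a["pixel"],z))
E
```

```text
time: 28.0
tool_pos: [0.5061, -0.1237, 0.2583]
tool_rot: [-0.0, 0.999, 0.043, -0.001]
contact_force: [-0.2, 0.0, -0.2]
gripper_width: 0.0
t 28.0 pos [ 0.5061 -0.1237  0.2583] toolx yaw deg 4.898102882932946 tilt axis z [-0.0014  0.0007 -1.    ] F [-0.1781  0.0019 -0.233 ] g 0.00036978564176436786
delta units(3cm): [-0.1324 -0.8038  1.9452]
rot units(5deg): [-0.0091  0.0158 -0.0004]
door_hinge {'pixel': [214.4, 59.3], 'conf': 0.58} [ 0.6015 -0.0112  0.048 ]
door_edge {'pixel': [362.2, 49.7], 'conf': 0.65} [ 0.6157 -0.1437  0.108 ]
door_grip {'pixel': [436.0, 220.2], 'conf': 0.74} [ 0.5047 -0.2023  0.172 ]
```

View pics/w20c.png

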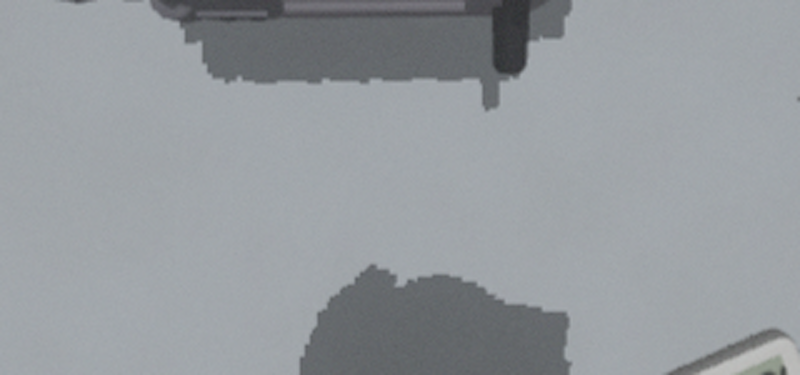

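View pics/w20.png

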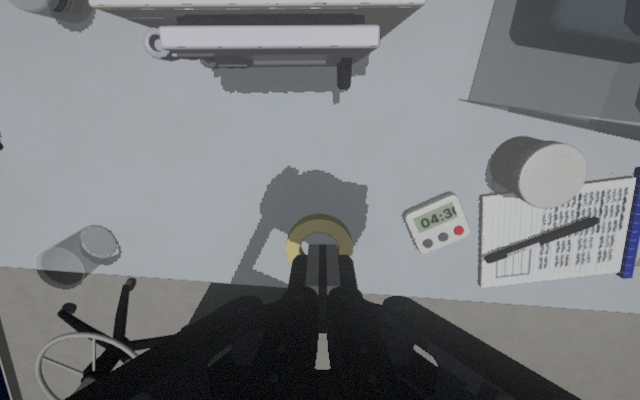

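```bash
python3 - <<'E'
from h import *
def C0(p,yaw):
    y=np.radians(yaw);return cam("wrist",dict(tool_pos=np.array(p),tool_rot=[0,np.cos(y/2),np.sin(y/2),0]))
im=cv2.imread("pics/w19.png")
C=C0([.5659,-.1189,.1696],4.87)
cv2.imwrite("pics/w19c.png",cv2.resize(im[145:225,40:440],None,fx=2,fy=2,interpolation=2))
O=np.array([.697,-.0734]);y=np.radians(4.9);ex=np.array([np.cos(y),np.sin(y)]);ey=np.array([-ex[1],ex[0]])
a=onz(C,(70.5,208.8),.19);b=onz(C,(408.5,204.5),.189)
d=(a-b)[:2];print(np.linalg.norm(d),np.degrees(np.arctan2(-d[0],d[1])))
for q in(a,b):print((q[:2]-O)@ex,(q[:2]-O)@ey)
r1=onz(C,(2,163),.2);r2=onz(C,(490,160),.2);d=(r1-r2)[:2];print("roof",np.degrees(np.arctan2(-d[0],d[1])),(r1[:2]-O)@ex)
E
```

```text
0.1168849701582046 5.463123290287393
-0.0930689027053389 0.05421209529000029
-0.09192013415955312 -0.06266722956992778
roof 5.230779263657439 -0.07462532834503698
```

View pics/w19c.png

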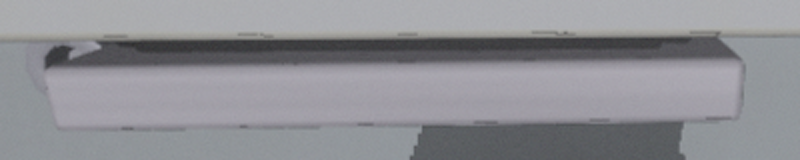

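```bash
python3 -c "
from plant import *
print(state()['contact_force'],state()['time']);print(job_done())"
```

```text
[ 0.45080771 -0.01308654  0.30590724] 28.25
the job is handed in; nothing more can be done
None
```

The door is hung on both hinge pins and shut, and I handed the job in at 28.25 s. The hand-in gives no verdict, so the result rests on my own checks.

- **Hanging:** I lifted the door out of the rack and brought it in sideways over the pins. In the wrist camera the pins stood about 10 mm left of the marked line. The knuckles went down the pins without resistance and touched the seats with the tool at z = 0.1696, where 0.1695 was expected. The highest reading on seating was about 5 N, or roughly 8 N with the door's weight counted.
- **Shutting:** I let go with the door standing open at 90°, then pushed it shut with closed fingers. Push readings stayed at about 2 N or less. The door stayed shut when I backed off.
- **Last checks:** The last close-up wrist view put the door within about 0.6° of the cabinet front, its outer face at cabinet x = −92 to −93 mm, where −94 is nominal. The network points from a later view put the free edge at about −87 mm (the limit is −95) and the angle at about 1.2°. These differ by a few mm and under a degree, and both are inside the limits.
- **Not confirmed:** I did not see the catch engage, since the tongue is hidden when the door is shut. I inferred it from the door staying put. I did not re-measure the other things on the bench; I felt no contact with them.

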